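# Load and close the drilling jig for toy car bodies

## Task

Get the drilling jig ready: first drop the waste lath lying on it into the blue scrap bin, then set every toy car body from the bench upright in a nest of its own, flat on the nest's floor. Next lay the drill-guide bar, handle up, across the two saddles so that both ends lie flat on them, and then press the red keeper at each end down over the bar until it snaps fully shut. Leave the glue bottle, the mug and the tape measure where they are.

Things in the scene. Friction and masses are not known exactly. Their poses are not given: they have to be found in the camera images.
- jig: Drilling jig, bolted down: a grey-faced plywood base 90 x 390 x 12 mm carrying a row of four open nests and an aluminium saddle post with a hinged red keeper at each end (a keeper standing open reaches 110 mm above the bench). Origin: middle of the base's underside; its y axis runs along the row of nests, z up. The nests' dark wooden walls are 5 mm thick and stand 8 mm above the base (20 mm above the bench).
- nest0 (a point): Middle of the floor of nest 0 (jig frame: x 0, y -102 mm, z 12 mm). The nest is 46 mm wide across the jig (jig x) and 63 mm long along it (jig y), with walls 8 mm high.
- nest1 (a point): Middle of the floor of nest 1 (jig frame: x 0, y -34 mm, z 12 mm). The nest is 46 mm wide across the jig (jig x) and 63 mm long along it (jig y), with walls 8 mm high.
- nest2 (a point): Middle of the floor of nest 2 (jig frame: x 0, y 34 mm, z 12 mm). The nest is 46 mm wide across the jig (jig x) and 63 mm long along it (jig y), with walls 8 mm high.
- nest3 (a point): Middle of the floor of nest 3 (jig frame: x 0, y 102 mm, z 12 mm). The nest is 46 mm wide across the jig (jig x) and 63 mm long along it (jig y), with walls 8 mm high.
- saddle_left (a point): Middle of the floor of the left saddle (jig frame: x 0, y 158 mm, z 51 mm). The floor carries one end of the bar; cheeks 10 mm high stand 46 mm apart across the jig (jig x) and a stop stands 16 mm outward of this point (jig y), so the 340 mm bar fits between the two stops with 8 mm to spare in all.
- saddle_right (a point): Middle of the floor of the right saddle (jig frame: x 0, y -158 mm, z 51 mm). The floor carries one end of the bar; cheeks 10 mm high stand 46 mm apart across the jig (jig x) and a stop stands 16 mm outward of this point (jig y), so the 340 mm bar fits between the two stops with 8 mm to spare in all.
- keeper_left (a joint): Hinge angle of the red keeper at the left end (jig +y): 0 = lying flat and snapped shut over the bar's end, grows as it is opened, 1.57 = upright, at most 2.0 = leaning outward. The stiff hinge stays where it is left. At about 0.4 rad its flanges meet spring balls; pressing down near its free edge with about 5 to 8 N forces it past them, and from about 0.2 rad it snaps to 0 and holds there.
- keeper_right (a joint): Hinge angle of the red keeper at the right end (jig -y): 0 = lying flat and snapped shut over the bar's end, grows as it is opened, 1.57 = upright, at most 2.0 = leaning outward. The stiff hinge stays where it is left. At about 0.4 rad its flanges meet spring balls; pressing down near its free edge with about 5 to 8 N forces it past them, and from about 0.2 rad it snaps to 0 and holds there.
- keeper_left_hinge (a point): Middle of the left keeper's hinge pin (jig frame: x 0, y 180 mm, z 65 mm); the pin runs along jig x.
- keeper_right_hinge (a point): Middle of the right keeper's hinge pin (jig frame: x 0, y -180 mm, z 65 mm); the pin runs along jig x.
- keeper_left_tip (a point): Point on the outer (when shut, upper) face of the left keeper, 4 mm from its free edge: 40 mm from the hinge pin. The keeper is a red steel plate 82 mm wide (jig x), 44 mm from pin to free edge, 5 mm thick, with a 20 mm flange down each side; shut, its upper face is 69 mm above the bench.
- keeper_right_tip (a point): Point on the outer (when shut, upper) face of the right keeper, 4 mm from its free edge: 40 mm from the hinge pin. The keeper is a red steel plate 82 mm wide (jig x), 44 mm from pin to free edge, 5 mm thick, with a 20 mm flange down each side; shut, its upper face is 69 mm above the bench.
- bar: Drill-guide bar: aluminium, 340 long (its y) x 40 wide (its x) x 12 mm thick, 0.42 kg, four brass drill bushes on top, and in the middle a black handle block 44 long (y) x 22 wide (x) x 30 mm high standing on top (12 to 42 mm above the underside). Origin: middle of the underside; z up through the handle. Both ends are alike, so it may go on either way round.
- bar_handle (a point): Middle of the bar's black handle block, 27 mm above the bar's underside.
- car_red: Toy car body of red painted wood, 56 long (its y) x 40 wide (its x) x 36 mm high, 50 g: a block 20 mm high with a cabin 32 mm long on its middle. Origin: middle of the underside, z up. Both ends are alike. May be absent.
- car_blue: Toy car body of blue painted wood, 56 long (its y) x 40 wide (its x) x 36 mm high, 50 g: a block 20 mm high with a cabin 32 mm long on its middle. Origin: middle of the underside, z up. Both ends are alike. May be absent.
- car_yellow: Toy car body of yellow painted wood, 56 long (its y) x 40 wide (its x) x 36 mm high, 50 g: a block 20 mm high with a cabin 32 mm long on its middle. Origin: middle of the underside, z up. Both ends are alike. May be absent.
- car_green: Toy car body of green painted wood, 56 long (its y) x 40 wide (its x) x 36 mm high, 50 g: a block 20 mm high with a cabin 32 mm long on its middle. Origin: middle of the underside, z up. Both ends are alike. May be absent.
- lath: Pale waste offcut of lath, 140 long (its y) x 28 wide (its x) x 18 mm thick, 40 g. Origin: middle of the underside. At the start it lies on top of the nest walls, roughly along the jig.
- bin: Blue plastic scrap bin, fixed, open on top, outside 220 (its x) x 160 (its y) x 80 mm high, walls 5 mm. Origin: middle of the underside.
- glue: White glue bottle, 56 mm across, 120 mm tall, origin under its centre. Bystander.
- mug: Blue mug, 72 mm across, 90 mm tall, origin under its centre. Bystander.
- tape: Yellow tape measure, 66 x 64 x 36 mm, origin under its centre. Bystander.

How it is judged:
On the way, in this order (a step that is already met when the one before it is completed fails the run):
1. the waste lath lies in the scrap bin (x of lath in the frame of bin between -0.105 and 0.105 m and y of lath in the frame of bin between -0.075 and 0.075 m and z of lath in the frame of bin below 0.06 m), for 0.2 s.
2. every car body present sits flat in a nest (x of car_red in the frame of jig between -0.006 and 0.006 m and z of car_red in the frame of jig between 0.009 and 0.015 m and angle between each of car_red, car_blue, car_yellow, car_green's own z axis and vertical below 0.07 rad and (y of car_red in the frame of jig between -0.109 and -0.095 m or y of car_red in the frame of jig between -0.041 and -0.027 m or y of car_red in the frame of jig between 0.027 and 0.041 m or y of car_red in the frame of jig between 0.095 and 0.109 m) and x of car_blue in the frame of jig between -0.006 and 0.006 m and z of car_blue in the frame of jig between 0.009 and 0.015 m and (y of car_blue in the frame of jig between -0.109 and -0.095 m or y of car_blue in the frame of jig between -0.041 and -0.027 m or y of car_blue in the frame of jig between 0.027 and 0.041 m or y of car_blue in the frame of jig between 0.095 and 0.109 m) and x of car_yellow in the frame of jig between -0.006 and 0.006 m and z of car_yellow in the frame of jig between 0.009 and 0.015 m and (y of car_yellow in the frame of jig between -0.109 and -0.095 m or y of car_yellow in the frame of jig between -0.041 and -0.027 m or y of car_yellow in the frame of jig between 0.027 and 0.041 m or y of car_yellow in the frame of jig between 0.095 and 0.109 m) and x of car_green in the frame of jig between -0.006 and 0.006 m and z of car_green in the frame of jig between 0.009 and 0.015 m and (y of car_green in the frame of jig between -0.109 and -0.095 m or y of car_green in the frame of jig between -0.041 and -0.027 m or y of car_green in the frame of jig between 0.027 and 0.041 m or y of car_green in the frame of jig between 0.095 and 0.109 m)), for 0.2 s.
3. the bar lies flat across both saddles (x of bar in the frame of jig between -0.006 and 0.006 m and y of bar in the frame of jig between -0.008 and 0.008 m and z of bar in the frame of jig between 0.048 and 0.054 m and angle between bar's own z axis and vertical below 0.04 rad and angle between the y axis of bar and the y axis of jig, either way round below 0.05 rad), for 0.2 s.
4. both keepers are snapped shut (value of joint each of keeper_left, keeper_right below 0.06 rad), for 0.2 s.
At the end, for the whole second after the job is handed in: Lath in the bin; each car body present upright on a nest's floor (within 6 mm across, 7 mm along the jig, 3 mm in height); bar flat on both saddles, handle up (6 mm across, 8 mm along, 3 mm in height, 0.05 rad); both keepers below 0.06 rad; all at rest (all of step 1 and all of step 2 and all of step 3 and all of step 4 and linear speed of each of car_red, car_blue, car_yellow, car_green, bar, lath below 0.02 m/s); the robot touches nothing.
It fails at once if the glue is pushed more than 4 cm or tipped over (distance of glue from where it was at the start of the episode above 0.04 m or angle between glue's own z axis and vertical above 0.5 rad).
It fails at once if the mug is pushed more than 4 cm or tipped over (distance of mug from where it was at the start of the episode above 0.04 m or angle between mug's own z axis and vertical above 0.5 rad).
It fails at once if the tape is pushed more than 4 cm or tipped over (distance of tape from where it was at the start of the episode above 0.04 m or angle between tape's own z axis and vertical above 0.5 rad).
Of car_red, car_blue, car_yellow, car_green only 2 to 4 are there at a start; the rules pass over those that are not, and their reading is None.
At some moment in a run one of car_red, car_blue, car_yellow, car_green, bar may be knocked a few centimetres aside while the robot is not near it.
Once in a run the grip may slacken for a moment while it holds something.
It also fails if it takes over 210 s, if anything falls off the work surface, if the arm or the gripper's body presses on something with over 40 N, if the wrist force passes 120 N, or if a joint passes its speed limit or range.

## Robot

A 6-joint arm with a two-finger parallel gripper is mounted at the origin on the work surface. World frame = base frame: x ahead of the robot, y to its left, z up, the work surface at z = 0. Lengths are in m, angles in rad, forces in N, time in s.
With the tool pointing down it reaches from about 0.35 to 0.85 m from the base axis. Payload 8.1 kg.
Tool frame: the origin (TCP) lies at the centre of the arm's flange, where the gripper is bolted on; the fingertips stand 186 mm ahead of it and the grasp point (between the pads) lies 167 mm ahead of it; z points along the fingers, y is the direction in which the jaws open and shut (so a half turn about z gives the same grasp; the last joint's range is limited). The gripper opens to 93 mm and grips with 3 to 60 N. Pads are 15 mm wide; open, the fingers measure 128 mm over their backs; the gripper's body (75 mm by 188 mm) begins 65 mm behind the grasp point.
Start: joints at [-0.085, 0.13, 1.488, -0, 1.523, -0.085], TCP at [0.6, 0, 0.405] pointing down, gripper open.
Joint ranges: [-2.96, 2.96], [-0.89, 2.26], [0.02, 2.5], [-1.34, 4.48], [0, 2.73], [-2.66, 2.66]. Speed limits (rad/s): [2.39, 2.39, 2.79, 3.14, 3.14, 3.14].

## Interface

Orientations are given as a rotation vector (axis times angle).
In Python, from plant import robot, viewer, order gives the robot as it stands.
- The arm moves only by the tool apply_moves, never from a script. Its argument "deltas" is a list of rows, each a list of 3 entries, a list of its own where there are three numbers: the finger opening in mm, from 0 to 93, then the shift along the tool's x, y, z in mm, then the turn about the tool's z in rad. In form: [[grip, [dx, dy, dz], yaw], ...]. A call has 1 to 5 rows; each row shifts and turns the commanded pose from where the row before left it, along the tool's axes as they then stand; what a row does not reach is not made up. A row lasts 1/8 s, in which the tool goes at most 62.5 mm and 10.7 degrees, less where a joint would pass 70% of its speed; a pose out of reach is approached as far as the arm can. A call is refused whole if a number of a shift passes 62.5 or a number of a turn 0.188, either way. A call with a gripper value outside its range is refused whole. The fingers move at their own pace and stop on an object; "grip_force" is the grip in N (left out, the last holds). Time passes only in rows, so rows that do not move let the fingers close. It gives the time, the measured TCP pose, the force and the opening at its end, in the units of the state.
- robot.read_state(): the state, without advancing time (a new reading comes with each control period).
- viewer.read_camera(name): name is "scene" or "side" or "wrist"; returns the picture (420x560x3 uint8, blue, green, red); there is no depth.
- viewer.get_calibration(name): a dict with "fx", "fy", "cx", "cy" (pixels), "R" (3x3) and "t" (3): a world point X has camera coordinates R X + t. Camera axes: x right, y down, z forward; pixel columns grow to the right and rows downward; lengths in m; the calibration is good to about 2 mm. A picture is of the moment at which its call begins: read the wrist's pose just before it. get_calibration takes no time and is no camera call; for the wrist camera it gives the pose at the moment of the call.
- order.close_job(): hands the job in, once; it reports no verdict.
The state is a dict: "t": time; "q": joint angles; "dq": joint speeds; "joint_torque": joint torques, N m; "tool_pos": TCP position; "orientation": TCP orientation; "force": force on the tool from outside, world axes, zero at the start; "wrist_torque": the same for the moment, N m; "opening": finger opening in m.
Only numpy, scipy, OpenCV 4.12 (cv2) and the standard library are available. Lean on these libraries where they do the work, as an engineer would, in place of code of your own. Each camera call takes 0.05 s, during which the arm holds its last target. There are 200 camera calls.

## Working session

There is one attempt and no reset: what is moved stays moved. The work goes in short steps, Python scripts to look and compute and a tool call to move; the robot and the scene stay as the last step left them, time stands still between calls to the robot, and variables do not carry over. Pictures are saved under pics/ and viewed, about 12 in all and at most 16, crops included, and the job is handed in when it is done.

Besides the shell and the picture viewer there is one more tool, called after "Call:" as name([rows], argument=value, ...), one row to a line, values as JSON. apply_moves: Moves the arm, as the interface text tells. Its arguments: {"type":"object","properties":{"deltas":{"type":"array"},"grip_force":{"type":"number"}},"required":["deltas"]}

```bash
ls; mkdir -p pics
python3 - <<'E'
from plant import robot, viewer, order
import cv2,numpy as np
s=robot.read_state(); print(s['t'],s['tool_pos'],s['orientation'],s['force'],s['opening'])
for n in ['scene','side','wrist']:
    c=viewer.get_calibration(n); im=viewer.read_camera(n); cv2.imwrite(f'pics/{n}0.png',im)
    print(n,c['fx'],c['cx'],c['cy'],np.round(-np.array(c['R']).T@np.array(c['t']),3),np.round(c['R'],3).tolist())
a=[cv2.imread(f'pics/{n}0.png') for n in ['scene','side']]
E
```

```text
pics
0.0 [5.99772968e-01 5.32487454e-05 4.03698295e-01] [-2.22043178e+00 -2.22048595e+00  1.84874540e-03] [-0.01978082  0.30883857  0.50840313] 0.09284956179024689
scene 511.11978394604233 281.18091209393947 209.87704911396827 [ 1.278 -0.448  1.252] [[0.571, 0.821, -0.016], [0.674, -0.48, -0.562], [-0.469, 0.31, -0.827]]
side 400.1654536550525 282.8102999912771 200.64971747291352 [ 0.274 -0.627  0.586] [[0.888, -0.46, 0.015], [-0.252, -0.514, -0.82], [0.385, 0.724, -0.572]]
wrist 348.67149857368605 286.61928684787387 209.1049341266745 [0.6   0.068 0.383] [[1.0, 0.0, -0.002], [0.001, -0.97, 0.243], [-0.002, -0.243, -0.97]]
```

View pics/scene0.png

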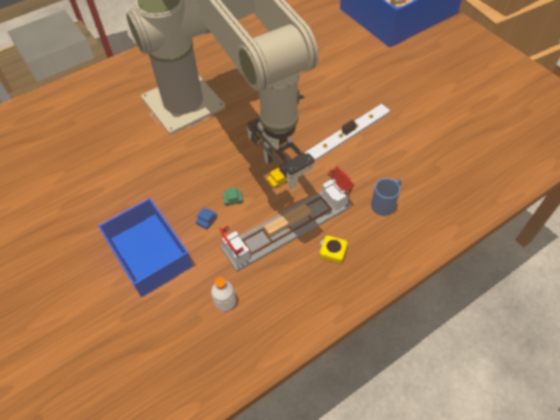

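View pics/side0.png

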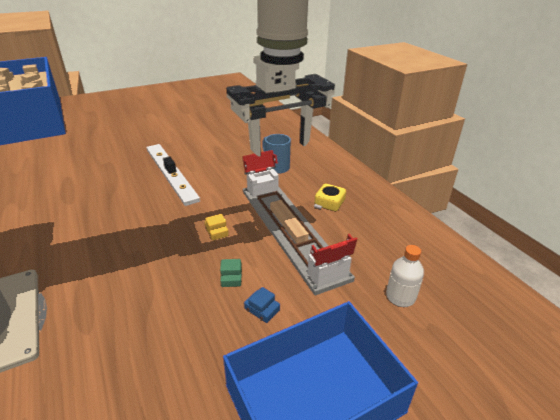

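Three cars are visible: yellow (scene 277,178), green (232,196) and blue (206,217), with no red one. The lath lies on the jig (scene 285,220), the bar is at (345,130), the bin at (145,245), and both keepers are open.

```bash
cat > h.py <<'E'
from plant import robot, viewer, order
import cv2,numpy as np
from scipy.spatial.transform import Rotation as Rn
def cal(n):
    c=viewer.get_calibration(n); return c,np.array(c['R']),np.array(c['t'])
def snap(n,name):
    c=cal(n); im=viewer.read_camera(n); cv2.imwrite(f'pics/{name}.png',im); return im,c
def ray(C,p,z):
    c,R,t=C; p=np.atleast_2d(p).astype(float)
    d=np.c_[(p[:,0]-c['cx'])/c['fx'],(p[:,1]-c['cy'])/c['fy'],np.ones(len(p))]@R
    o=-R.T@t; return (o+d*((z-o[2])/d[:,2])[:,None])[:,:2]
def proj(C,X):
    c,R,t=C; q=np.atleast_2d(X)@R.T+t
    return np.c_[c['fx']*q[:,0]/q[:,2]+c['cx'],c['fy']*q[:,1]/q[:,2]+c['cy']]
def blobs(im,lo,hi,amin=30):
    m=cv2.inRange(cv2.cvtColor(im,cv2.COLOR_BGR2HSV),np.array(lo),np.array(hi))
    cs,_=cv2.findContours(m,cv2.RETR_EXTERNAL,cv2.CHAIN_APPROX_NONE)
    return [c for c in sorted(cs,key=cv2.contourArea,reverse=True) if cv2.contourArea(c)>=amin]
COL=dict(yellow=((20,120,80),(34,255,255)),green=((60,70,30),(90,255,255)),blue=((98,120,40),(120,255,255)),red=((0,170,60),(5,255,255)))
def st():
    s=robot.read_state(); R=Rn.from_rotvec(s['orientation']).as_matrix()
    print('t %.2f tcp %s yaw(toolx) %.4f tilt %.4f F %s op %.1f'%(s['t'],np.round(np.array(s['tool_pos'])*1000,1),np.arctan2(R[1,0],R[0,0]),np.arccos(-R[2,2]),np.round(s['force'],1),s['opening']*1000)); return s,R
def plan(x,y,dirang=None):
    """tool-frame shift (mm) to put grasp axis over x,y; dirang: wanted world angle of jaw axis (tool y)"""
    s,R=st(); d=R.T@np.r_[x-s['tool_pos'][0],y-s['tool_pos'][1],0]*1000
    j=np.arctan2(R[1,1],R[0,1]); a=0 if dirang is None else (dirang-j+np.pi/2)%np.pi-np.pi/2
    print('shift tool x,y %.1f %.1f  turn about tool z %.3f'%(d[0],d[1],-a));
E
python3 - <<'E'
from h import *
for n in ['scene','side']:
    im=cv2.imread(f'pics/{n}0.png'); C=cal(n)
    for k,(lo,hi) in COL.items():
        for c in blobs(im,lo,hi)[:5]:
            r=cv2.minAreaRect(c); print(n,k,cv2.contourArea(c),np.round(r[0]),np.round(ray(C,r[0],.018),3)[0])
E
```

```text
scene yellow 549.5 [333. 249.] [0.77  0.056]
scene yellow 216.0 [276. 177.] [0.472 0.069]
scene green 101.0 [232. 195.] [ 0.449 -0.074]
scene blue 3305.5 [145. 243.] [ 0.448 -0.362]
scene blue 2499.0 [401.  18.] [0.112 0.907]
scene blue 49.0 [205. 214.] [ 0.463 -0.175]
scene red 211.0 [342. 179.] [0.593 0.228]
side yellow 571.5 [330. 197.] [0.771 0.055]
side yellow 372.5 [217. 226.] [0.476 0.067]
side green 462.0 [230. 272.] [ 0.451 -0.081]
side blue 15879.5 [321. 382.] [ 0.488 -0.358]
side blue 3450.5 [26. 99.] [0.089 1.124]
side blue 643.0 [263. 304.] [ 0.474 -0.183]
side red 559.5 [335. 249.] [ 0.674 -0.117]
side red 411.5 [260. 161.] [0.687 0.295]
```

View pics/wrist0.png

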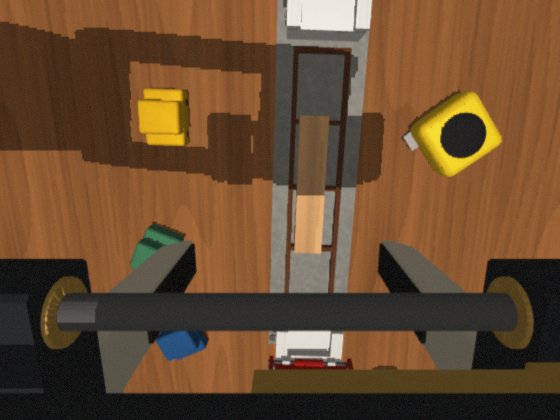

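The wrist view is a near top view. It shows the lath corners at about (301,115), (328,115), (323,253) and (295,253), and the jig running along the image's vertical, which is world y.

Run:
```python
from h import *
C=cal('wrist')
P=ray(C,[(301,115),(328,115),(323,253),(295,253)],.038); print('lath',np.round(P,4).tolist(),P.mean(0).round(4))
d=(P[0]+P[1]-P[2]-P[3])/2; print('dir',np.arctan2(d[1],d[0]),np.linalg.norm(d))
im=cv2.imread('pics/wrist0.png')
hsv=cv2.cvtColor(im,cv2.COLOR_BGR2HSV)
# base edges: scan rows, grey (low sat) run 
for r in (60,90,150,175,215,235):
    row=hsv[r,250:390]; g=np.where((row[:,1]<60)&(row[:,2]>40))[0]+250
    print(r,g.min(),g.max(),np.round(ray(C,[(g.min(),r),(g.max()+1,r)],.012),4).tolist())
D=cal('scene'); Q=cal('side')
# bin: rim corners seen by side and scene
print('bin rim scene',np.round(ray(D,[(101,242),(150,201),(190,250),(145,289)],.08),3).tolist())
print('bin side',np.round(ray(Q,[(226,378),(349,309),(410,378)],.08),3).tolist())
print('glue',ray(D,(223,305),0),ray(Q,(403,300),0),'mug',ray(D,(384,210),0))
plan(*P.mean(0),np.arctan2(d[1],d[0])+np.pi/2)
```

```text
lath [[0.6133, 0.0737], [0.6391, 0.0737], [0.6379, -0.0669], [0.6084, -0.0669]] [0.6247 0.0034]
dir 1.5491760568483905 0.140639072096022
60 276 365 [[0.5889, 0.1269], [0.6782, 0.1269]]
90 276 363 [[0.5887, 0.0986], [0.6778, 0.0986]]
150 274 358 [[0.5862, 0.0386], [0.6758, 0.0386]]
175 273 356 [[0.5849, 0.012], [0.675, 0.0121]]
215 272 352 [[0.5834, -0.0324], [0.6727, -0.0323]]
235 272 350 [[0.5831, -0.0556], [0.6716, -0.0555]]
bin rim scene [[0.42, -0.461], [0.375, -0.293], [0.58, -0.278], [0.613, -0.426]]
bin side [[0.354, -0.324], [0.57, -0.302], [0.576, -0.437]]
glue [[ 0.72885208 -0.27705007]] [[ 0.72177368 -0.27914313]] mug [[0.74571879 0.26747042]]
t 0.15 tcp [599.8   0.  403.9] yaw(toolx) 1.5708 tilt 0.0014 F [-0.1  0.4 -0.2] op 93.0
shift tool x,y 3.4 24.9  turn about tool z 0.022
```

Call:
apply_moves([
  [70, [3.4, 24.9, 0], 0.022],
  [70, [0, 0, 50], 0],
  [70, [0, 0, 50], 0],
  [70, [0, 0, 50], 0],
  [70, [0, 0, 40], 0],
], grip_force=20)

```text
t: 0.78
tool_pos: [0.624, 0.0035, 0.2119]
orientation: [-2.244, -2.196, 0.003]
force: [0.1, 0.4, 0.2]
opening: 0.07
```

Call:
apply_moves([
  [70, [0, 0, 4], 0],
  [70, [0, 0, 0], 0],
  [20, [0, 0, 0], 0],
  [20, [0, 0, 0], 0],
  [20, [0, 0, 0], 0],
])

```text
t: 1.4
tool_pos: [0.6252, 0.0034, 0.2116]
orientation: [2.245, 2.196, 0.001]
force: [-0.8, -0.1, 0.5]
opening: 0.0446
```

Run:
```python
from h import *
st()
```

```text
t 1.40 tcp [625.2   3.4 211.6] yaw(toolx) 1.5488 tilt 0.0012 F [-0.8 -0.1  0.5] op 44.6
```

Call:
apply_moves([
  [20, [0, 0, 0], 0],
  [20, [0, 0, 0], 0],
  [20, [0, 0, -10], 0],
  [20, [0, 0, -50], 0],
  [20, [0, 0, -50], 0],
])

```text
t: 2.02
tool_pos: [0.6246, 0.0034, 0.322]
orientation: [-2.245, -2.196, 0.001]
force: [0.9, 0.8, 0.3]
opening: 0.0275
```

Call:
apply_moves([
  [20, [0, 0, -40], 0],
  [20, [-40, -14, 0], 0],
  [20, [-40, -15, 0], 0],
  [20, [-40, -15, 0], 0],
  [20, [-40, -15, 0], 0],
])

```text
t: 2.65
tool_pos: [0.5617, -0.1563, 0.3616]
orientation: [2.245, 2.197, 0.001]
force: [0.1, -0.1, 0.1]
opening: 0.028
```

Call:
apply_moves([
  [20, [-48, -17, 0], 0],
  [20, [-48, -17, 0], 0],
  [20, [-48, -17, 0], 0],
  [20, [-48, -18, 0], 0],
  [20, [-48, -18, 0], 0],
])

```text
t: 3.28
tool_pos: [0.4693, -0.3947, 0.3616]
orientation: [2.245, 2.196, 0.0]
force: [1.8, 0.6, -1.5]
opening: 0.0279
```

Call:
apply_moves([
  [20, [0, 0, 0], 0.18],
  [20, [0, 0, 0], 0.18],
  [20, [0, 0, 0], 0.18],
  [20, [0, 0, 0], 0.18],
  [20, [0, 0, 0], 0.18],
])

```text
t: 3.9
tool_pos: [0.4701, -0.3932, 0.3614]
orientation: [2.98, 0.992, 0.0]
force: [-0.3, 0.3, -0.2]
opening: 0.0276
```

Call:
apply_moves([
  [20, [0, 0, 0], 0.18],
  [20, [0, 0, 0], 0.18],
  [20, [0, 0, 0], 0.18],
  [20, [0, 0, 0], 0],
])

```text
t: 4.4
tool_pos: [0.4701, -0.3933, 0.3613]
orientation: [3.136, 0.173, 0.001]
force: [-0.4, 0.1, -0.7]
opening: 0.0276
```

Run:
```python
from h import *
st()
im,C=snap('side','side1'); w,_=snap('wrist','wrist1')
cv2.imwrite('pics/c1.png',np.hstack([cv2.resize(im,(400,300)),cv2.resize(w,(400,300))]))
```

```text
t 4.40 tcp [ 470.1 -393.3  361.3] yaw(toolx) 0.1099 tilt 0.0005 F [-0.4  0.1 -0.7] op 27.6
```

View pics/c1.png

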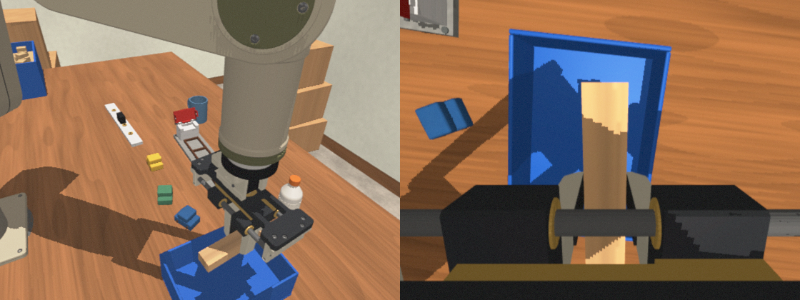

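The lath is held inside the bin outline. In the wrist picture the far rim's corners are at (154,45) and (379,66).

Run:
```python
from h import *
C=cal('wrist'); P=ray(C,[(154,45),(379,66)],.08); print(P, np.linalg.norm(P[0]-P[1]))
e=(P[0]-P[1]);e/=np.linalg.norm(e); n=np.array([e[1],-e[0]]); c=P.mean(0)-n*.11; print(c,np.arctan2(n[1],n[0]))
plan(*c)
```

```text
[[ 0.57766368 -0.28862566]
 [ 0.58188981 -0.44522572]] 0.15665708240230955
[ 0.46981678 -0.36989316] 0.026980255738012576
t 4.50 tcp [ 470.1 -393.2  361.1] yaw(toolx) 0.1132 tilt 0.0003 F [-0.5  0.2 -0.7] op 27.8
shift tool x,y 2.3 -23.2  turn about tool z 0.000
```

Call:
apply_moves([
  [20, [2, -23, 0], 0.085],
  [20, [0, 0, 45], 0],
  [20, [0, 0, 45], 0],
  [20, [0, 0, 46], 0],
  [20, [0, 0, 0], 0],
])

```text
t: 5.12
tool_pos: [0.4679, -0.3685, 0.2204]
orientation: [-3.135, -0.042, 0.01]
force: [-1.6, 0.7, -0.4]
opening: 0.0277
```

Call:
apply_moves([
  [50, [0, 0, 0], 0],
  [50, [0, 0, 0], 0],
  [50, [0, 0, 0], 0],
  [50, [0, 0, -50], 0],
  [50, [0, 0, -50], 0],
])

```text
t: 5.75
tool_pos: [0.4694, -0.37, 0.3263]
orientation: [-3.141, -0.038, 0.0]
force: [0.8, -0.3, 0.0]
opening: 0.0502
```

Call:
apply_moves([
  [70, [0, 0, -50], 0],
  [70, [0, 0, -30], 0],
  [70, [0, -50, 0], -0.18],
  [70, [0, 0, 0], -0.18],
  [70, [0, 0, 0], 0],
])

```text
t: 6.38
tool_pos: [0.4685, -0.3198, 0.4059]
orientation: [3.083, 0.599, 0.002]
force: [0.2, -0.0, -0.4]
opening: 0.07
```

Run:
```python
from h import *
st()
im,C=snap('side','side2'); w,_=snap('wrist','wrist2')
cv2.imwrite('pics/c2.png',np.hstack([cv2.resize(im,(400,300)),cv2.resize(w,(400,300))]))
```

```text
t 6.38 tcp [ 468.5 -319.8  405.9] yaw(toolx) 0.3836 tilt 0.0019 F [ 0.2 -0.  -0.4] op 70.0
```

View pics/c2.png

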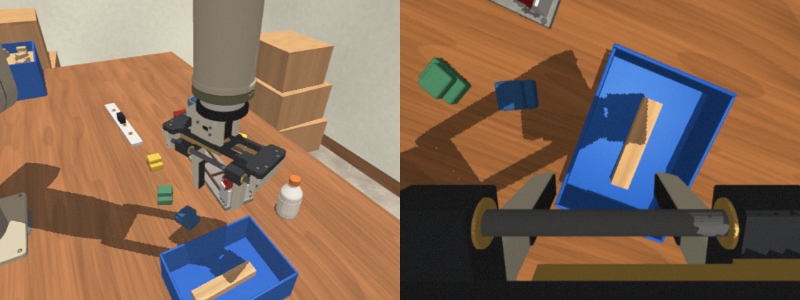

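The lath lies flat in the bin. Next I'll move so the camera looks straight down between the blue and green cars.

Call:
apply_moves([
  [80, [0, 0, 0], -0.17],
  [80, [0, 0, 0], -0.17],
  [80, [0, 0, 0], -0.17],
  [80, [0, 0, 0], -0.17],
  [80, [0, 0, 0], -0.17],
])

```text
t: 7.1
tool_pos: [0.4684, -0.3208, 0.4048]
orientation: [-2.562, -1.819, 0.0]
force: [-0.1, 0.5, 0.8]
opening: 0.0803
```

Call:
apply_moves([
  [80, [0, 0, 0], -0.17],
  [80, [0, 0, 0], -0.167],
  [80, [50, -8, 40], 0],
  [80, [50, 0, 40], 0],
  [80, [22, 0, 20], 0],
])

```text
t: 7.72
tool_pos: [0.4598, -0.1991, 0.3045]
orientation: [-2.223, -2.215, 0.001]
force: [0.3, 0.4, 1.1]
opening: 0.0801
```

Call:
apply_moves([
  [80, [0, 0, 0], 0],
  [80, [0, 0, 0], 0],
])

```text
t: 7.98
tool_pos: [0.4611, -0.202, 0.3081]
orientation: [2.222, 2.218, 0.0]
force: [-0.4, 0.3, 0.3]
opening: 0.0802
```

Run:
```python
from h import *
st()
w,C=snap('wrist','wrist3')
for k in ['green','blue','yellow']:
    for c in blobs(w,*COL[k],200)[:2]:
        r=cv2.minAreaRect(c); P=ray(C,cv2.boxPoints(r),.02); print(k,np.round(r[0]),np.round(P.mean(0),4),[round(float(np.linalg.norm(P[i]-P[i-1])),4) for i in (1,2)],[round(float(np.arctan2(*(P[i]-P[i-1])[::-1])),3) for i in (1,2)])
cv2.imwrite('pics/c3.png',w)
```

```text
t 7.97 tcp [ 461.1 -202.   308.1] yaw(toolx) 1.5689 tilt 0.0017 F [-0.4  0.3  0.3] op 80.2
green [271.  38.] [ 0.4512 -0.078 ] [0.0551, 0.0418] [1.126, -0.349]
blue [282. 362.] [ 0.4571 -0.3432] [0.2336, 0.0644] [-0.002, -1.482]
blue [300. 179.] [ 0.4721 -0.1785] [0.0403, 0.0545] [0.42, -1.125]
yellow [387. 378.] [ 0.5522 -0.359 ] [0.3067, 0.0313] [-0.002, -1.384]
yellow [ 91. 312.] [ 0.2943 -0.2938] [0.0705, 0.0273] [1.314, -0.139]
```

View pics/c3.png

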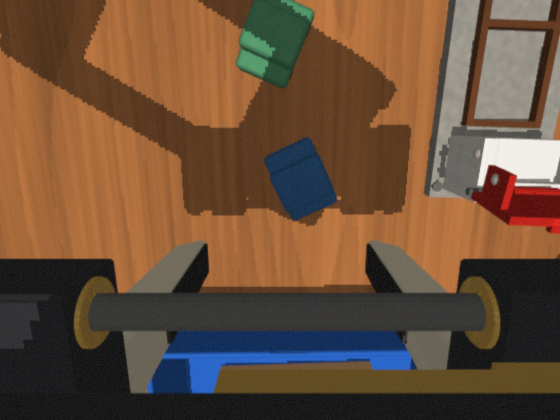

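Blue (300,179) and green (271,38) are both upright. I'll pick blue first.

Run:
```python
from h import *
plan(.4721,-.1785,.435)
```

```text
t 8.03 tcp [ 461.2 -202.2  308.4] yaw(toolx) 1.5688 tilt 0.0025 F [-0.1 -0.1  0.5] op 80.0
shift tool x,y 23.8 10.8  turn about tool z -0.437
```

Call:
apply_moves([
  [62, [23.8, 10.8, 0], 0],
  [62, [0, 0, 0], -0.15],
  [62, [0, 0, 30], -0.15],
  [62, [0, 0, 40], -0.137],
  [62, [0, 0, 30], 0],
], grip_force=15)

```text
t: 8.65
tool_pos: [0.4719, -0.1785, 0.2068]
orientation: [1.686, 2.649, -0.0]
force: [-0.0, -0.4, 0.6]
opening: 0.0619
```

Call:
apply_moves([
  [62, [0, 0, 9], 0],
  [62, [0, 0, 0], 0],
  [30, [0, 0, 0], 0],
  [30, [0, 0, 0], 0],
  [30, [0, 0, 0], 0],
])

```text
t: 9.28
tool_pos: [0.472, -0.1774, 0.199]
orientation: [1.686, 2.649, 0.0]
force: [-1.3, -0.3, 3.7]
opening: 0.0404
```

Call:
apply_moves([
  [30, [0, 0, 0], 0],
  [30, [0, 0, 0], 0],
  [30, [0, 0, -20], 0],
  [30, [0, 0, -40], 0],
  [30, [0, 0, -40], 0],
])

```text
t: 9.9
tool_pos: [0.4711, -0.1769, 0.2986]
orientation: [-1.686, -2.649, 0.0]
force: [0.5, 0.5, 0.2]
opening: 0.0395
```

Run:
```python
from h import *
st()
im,C=snap('wrist','wrist4')
```

```text
t 9.90 tcp [ 471.1 -176.9  298.6] yaw(toolx) 2.0079 tilt 0.0012 F [0.5 0.5 0.2] op 39.5
```

View pics/wrist4.png

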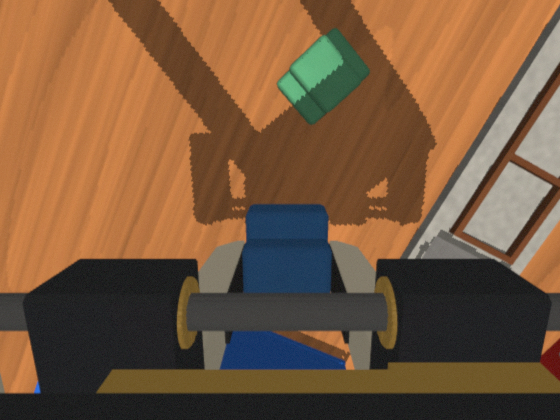

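Blue is held (opening 39.5 mm) and level, with its lower front edge at row 205. I'll carry it above the jig and measure the jig from there.

Call:
apply_moves([
  [30, [0, 0, -40], 0.16],
  [30, [0, 0, -40], 0.16],
  [30, [0, 0, -20], 0.15],
  [30, [45, 38, 0], 0],
  [30, [45, 38, 0], 0],
])

```text
t: 10.58
tool_pos: [0.5512, -0.0892, 0.3986]
orientation: [2.259, 2.181, 0.001]
force: [0.7, -1.0, -0.2]
opening: 0.04
```

Call:
apply_moves([
  [30, [45, 38, 0], 0],
  [30, [47, 38, 0], 0],
  [30, [0, 0, 0], 0],
  [30, [0, 0, 0], 0],
])

```text
t: 11.08
tool_pos: [0.6292, -0.0002, 0.3972]
orientation: [-2.256, -2.185, 0.002]
force: [-0.8, 0.4, 0.2]
opening: 0.0402
```

Run:
```python
from h import *
s,R=st()
im,C=snap('wrist','wrist5')
hsv=cv2.cvtColor(im,cv2.COLOR_BGR2HSV)
T=np.array(s['tool_pos'])
# car offset from wrist4-equivalent: tool-frame camera const; car bottom 99 mm below tip+... row of lower front edge
zb=T[2]-.186-.013
m=cv2.inRange(hsv,(98,100,20),(122,255,255))[:, 240:340]; rows=np.where(m.sum(1)>255*50)[0]; print('front row',rows.min())
P=ray(C,[(287,rows.min())],zb)[0]; print('front edge tool x mm',(R.T@np.r_[P-T[:2],0])[:2]*1000)
```

```text
t 11.07 tcp [ 6.292e+02 -2.000e-01  3.972e+02] yaw(toolx) 1.5386 tilt 0.0015 F [-0.8  0.4  0.2] op 40.2
front row 205
front edge tool x mm [24.81650361  0.24573266]
```

View pics/wrist5.png

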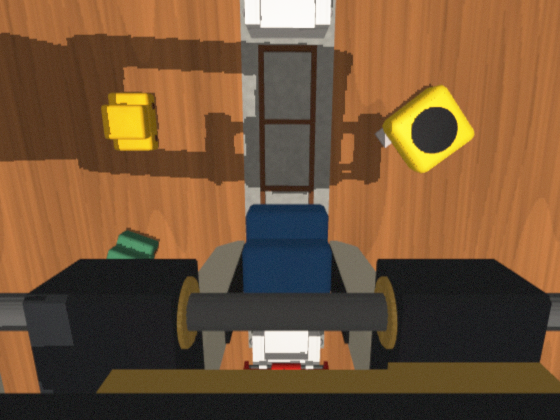

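The nest walls are clear: outer top corners at (259,45) and (317,46), cross walls at rows ~122 and ~188. Now I'll find the wall edges precisely.

Run:
```python
from h import *
im=cv2.imread('pics/wrist5.png'); C=cal('wrist')
hsv=cv2.cvtColor(im,cv2.COLOR_BGR2HSV)
m=(hsv[:,:,1]>90)
def runs(v):
    i=np.where(np.diff(np.r_[0,v.astype(int),0]))[0]; return [(int(a),int(b)) for a,b in zip(i[::2],i[1::2])]
for c in (275,288,300):
    print('col',c,[(r,np.round(ray(C,[(c,r[0]-.5),(c,r[1]-.5)],.02)[:,1],4).tolist()) for r in runs(m[30:200,c]) for r in [(r[0]+30,r[1]+30)]])
for r in (60,80,100,140,165):
    print('row',r,[(q,np.round(ray(C,[(q[0]-.5,r),(q[1]-.5,r)],.02),4).tolist()) for q in runs(m[r,250:325]) for q in [(q[0]+250,q[1]+250)]])
for r in (70,90,150,180):
    g=np.where(~m[r,235:345])[0]+235; print(r,np.round(ray(C,[(g.min()-.5,r),(g.max()+.5,r)],.012),4).tolist())
```

```text
col 275 [((45, 51), [0.1374, 0.1321]), ((119, 124), [0.0698, 0.065]), ((186, 191), [0.0025, -0.0028])]
col 288 [((45, 51), [0.137, 0.1317]), ((119, 124), [0.0694, 0.0645]), ((186, 191), [0.002, -0.0033])]
col 300 [((45, 52), [0.1366, 0.1305]), ((120, 124), [0.068, 0.0641]), ((186, 191), [0.0016, -0.0037])]
row 60 [((258, 264), [[0.6053, 0.1243], [0.611, 0.1241]]), ((311, 317), [[0.6559, 0.1226], [0.6616, 0.1224]])]
row 80 [((259, 264), [[0.6053, 0.1063], [0.6101, 0.1061]]), ((311, 316), [[0.6556, 0.1046], [0.6604, 0.1045]])]
row 100 [((259, 264), [[0.6043, 0.0878], [0.6092, 0.0877]]), ((311, 316), [[0.6553, 0.0862], [0.6601, 0.086]])]
row 140 [((260, 265), [[0.6033, 0.0494], [0.6083, 0.0492]]), ((310, 315), [[0.6536, 0.0477], [0.6586, 0.0475]])]
row 165 [((260, 265), [[0.602, 0.0242], [0.6071, 0.0241]]), ((310, 314), [[0.6532, 0.0226], [0.6573, 0.0224]])]
70 [[0.5885, 0.117], [0.6778, 0.114]]
90 [[0.5873, 0.0984], [0.6778, 0.0954]]
150 [[0.5856, 0.0394], [0.6757, 0.0364]]
180 [[0.5846, 0.008], [0.6745, 0.005]]
```

Call:
apply_moves([
  [30, [36.3, 0, 0], 0.003],
  [30, [0, 0, 50], 0],
  [30, [0, 0, 50], 0],
  [30, [0, 0, 50], 0],
  [30, [0, 0, 12], 0],
])

```text
t: 11.75
tool_pos: [0.6283, 0.0346, 0.2323]
orientation: [-2.26, -2.176, 0.008]
force: [-0.1, -0.2, -0.2]
opening: 0.0401
```

Call:
apply_moves([
  [30, [0, 0, 0], 0],
  [30, [0, 0, 0], 0],
])

```text
t: 12.0
tool_pos: [0.6319, 0.0356, 0.2392]
orientation: [2.259, 2.178, 0.005]
force: [0.3, -0.9, 0.0]
opening: 0.0399
```

```bash
cat >> h.py <<'E'
J0=np.array([.6291,-.0011]); JA=-.035
def jig(x,y): return J0+np.array([np.cos(JA)*x-np.sin(JA)*y,np.sin(JA)*x+np.cos(JA)*y])
E
python3 - <<'E'
from h import *
s,R=st(); im,C=snap('wrist','wrist6'); plan(*jig(0,.034+.0032),JA)
for X in [(23,65.5),(-23,65.5),(23,34),(-23,34)]:
    u=proj(C,np.r_[jig(X[0]/1e3,X[1]/1e3),.02])[0]; cv2.circle(im,tuple(np.int32(u.round())),3,(255,0,255),1)
cv2.imwrite('pics/c6.png',cv2.resize(im[60:320,150:430],None,fx=2,fy=2))
E
```

```text
t 12.00 tcp [631.9  35.6 239.2] yaw(toolx) 1.5342 tilt 0.0046 F [ 0.3 -0.9  0. ] op 39.9
t 12.05 tcp [631.9  35.7 239.2] yaw(toolx) 1.5344 tilt 0.0047 F [-0.3 -0.2  1.1] op 39.9
shift tool x,y 0.3 -1.5  turn about tool z -0.001
```

View pics/c6.png

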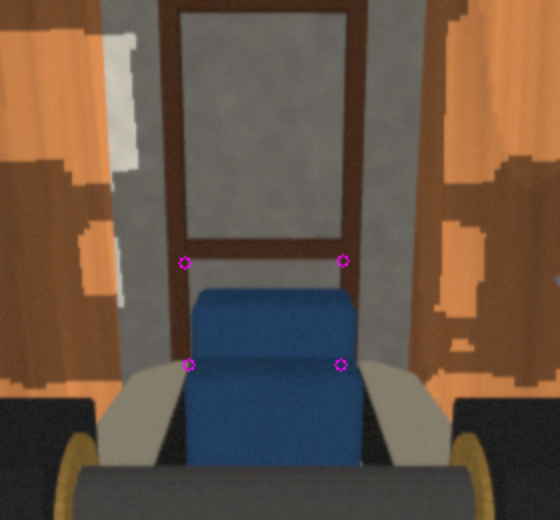

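The car is centred over nest 2 to within ~1.5 mm, so I'll lower it slowly.

Call:
apply_moves([
  [30, [1.0, -1.0, 0], 0],
  [30, [0, 0, 8], 0],
  [30, [0, 0, 8], 0],
  [30, [0, 0, 6], 0],
  [30, [0, 0, 0], 0],
])

```text
t: 12.68
tool_pos: [0.6292, 0.037, 0.2127]
orientation: [-2.26, -2.18, 0.002]
force: [0.6, 0.3, -0.6]
opening: 0.0402
```

Call:
apply_moves([
  [30, [0, 0, 4], 0],
  [30, [0, 0, 0], 0],
  [30, [0, 0, 0], 0],
])

```text
t: 13.05
tool_pos: [0.6299, 0.037, 0.2105]
orientation: [2.261, 2.181, 0.001]
force: [-0.5, 0.5, 3.7]
opening: 0.0399
```

Call:
apply_moves([
  [60, [0, 0, 0], 0],
  [60, [0, 0, 0], 0],
  [60, [0, 0, -30], 0],
  [60, [0, 0, -50], 0],
  [60, [0, 0, -50], 0],
])

```text
t: 13.68
tool_pos: [0.6293, 0.037, 0.3406]
orientation: [-2.26, -2.18, 0.002]
force: [0.4, -0.6, 0.2]
opening: 0.0599
```

Call:
apply_moves([
  [60, [-38, -33, -10], 0],
  [60, [-38, -33, 0], 0],
  [60, [-38, -33, 0], 0],
  [60, [-38, -33, 0], 0],
  [60, [-37, -32, 0], 0],
])

```text
t: 14.3
tool_pos: [0.4577, -0.1469, 0.3499]
orientation: [2.261, 2.181, -0.0]
force: [-0.3, -1.3, 0.6]
opening: 0.0599
```

Call:
apply_moves([
  [60, [0, 0, 0], 0],
  [60, [0, 0, 0], 0],
])

```text
t: 14.55
tool_pos: [0.4591, -0.1459, 0.3501]
orientation: [2.262, 2.18, 0.001]
force: [-0.4, 0.6, 0.5]
opening: 0.0596
```

```bash
cat >> h.py <<'E'
def jinv(p): d=np.asarray(p)-J0; c,s=np.cos(JA),np.sin(JA); return np.array([c*d[0]+s*d[1],-s*d[0]+c*d[1]])
def cars(w,C,z=.02):
    for k in ['green','blue','yellow']:
        for c in blobs(w,(COL[k][0][0],80,20),COL[k][1],200)[:2]:
            r=cv2.minAreaRect(c); P=ray(C,cv2.boxPoints(r),z); print(k,np.round(r[0]),np.round(P.mean(0),4),'jig',np.round(jinv(P.mean(0)),4),[round(float(np.linalg.norm(P[i]-P[i-1])),4) for i in (1,2)],[round(float(np.arctan2(*(P[i]-P[i-1])[::-1])),3) for i in (1,2)])
E
python3 - <<'E'
from h import *
st(); w,C=snap('wrist','wrist7'); cars(w,C)
E
```

```text
t 14.55 tcp [ 459.1 -145.9  350.1] yaw(toolx) 1.5339 tilt 0.0006 F [-0.4  0.6  0.5] op 59.6
green [276. 120.] [ 0.4526 -0.0769] jig [-0.1737 -0.0819] [0.0538, 0.0398] [1.132, -0.389]
blue [286. 350.] [ 0.4537 -0.3038] jig [-0.1647 -0.3086] [0.1978, 0.0433] [-0.037, -1.539]
yellow [357. 378.] [ 0.5259 -0.3405] jig [-0.0913 -0.3428] [0.4158, 0.0399] [-0.037, -1.42]
yellow [139. 313.] [ 0.309  -0.2579] jig [-0.3109 -0.2678] [0.0819, 0.0257] [1.303, -0.187]
```

View pics/wrist7.png

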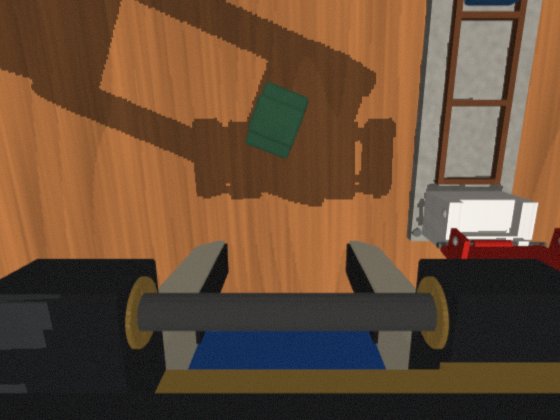

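Green is almost straight below the camera at (276,120), so its position is accurate. I'll pick it.

Run:
```python
from h import *
plan(.4526,-.0769,-.41)
```

```text
t 14.60 tcp [ 459.4 -145.5  350. ] yaw(toolx) 1.5350 tilt 0.0005 F [ 0.3 -0.2 -0.3] op 60.2
shift tool x,y 68.3 -9.2  turn about tool z 0.374
```

Call:
apply_moves([
  [62, [34, -4.6, 0], 0],
  [62, [34.3, -4.6, 0], 0],
  [62, [0, 0, 40], 0.125],
  [62, [0, 0, 40], 0.125],
  [62, [0, 0, 40], 0.124],
])

```text
t: 15.22
tool_pos: [0.4529, -0.076, 0.2289]
orientation: [2.628, 1.72, 0.001]
force: [0.1, -0.3, 0.6]
opening: 0.0623
```

Call:
apply_moves([
  [62, [0, 0, 20], 0],
  [62, [0, 0, 10], 0],
  [62, [0, 0, 0], 0],
  [30, [0, 0, 0], 0],
  [30, [0, 0, 0], 0],
])

```text
t: 15.85
tool_pos: [0.4529, -0.0775, 0.2011]
orientation: [2.626, 1.722, 0.002]
force: [-0.1, -0.5, -0.5]
opening: 0.0466
```

Call:
apply_moves([
  [30, [0, 0, 0], 0],
  [30, [0, 0, 0], 0],
  [30, [0, 0, 0], 0],
])

```text
t: 16.23
tool_pos: [0.4527, -0.0775, 0.2008]
orientation: [2.626, 1.722, 0.002]
force: [-0.7, 0.6, 6.0]
opening: 0.04
```

Run:
```python
from h import *
plan(*jig(0,-.07),JA)
```

```text
t 16.23 tcp [452.7 -77.5 200.8] yaw(toolx) 1.1607 tilt 0.0014 F [-0.7  0.6  6. ] op 40.0
shift tool x,y 75.3 157.0  turn about tool z -0.375
```

Call:
apply_moves([
  [30, [0, 0, -20], 0],
  [30, [0, 0, -40], -0.125],
  [30, [0, 0, -40], -0.125],
  [30, [0, 0, 0], -0.125],
  [30, [4, 43, 0], 0],
])

```text
t: 16.85
tool_pos: [0.4942, -0.075, 0.3001]
orientation: [-2.259, -2.183, 0.001]
force: [0.6, -0.1, 0.1]
opening: 0.0401
```

Call:
apply_moves([
  [30, [4, 43, 0], 0],
  [30, [4, 43, 0], 0],
  [30, [0, 44, 0], 0],
  [30, [0, 0, 0], 0],
  [30, [0, 0, 0], 0],
])

```text
t: 17.48
tool_pos: [0.625, -0.0714, 0.2992]
orientation: [-2.259, -2.181, 0.002]
force: [-0.2, -0.8, -1.1]
opening: 0.04
```

```bash
cat >> h.py <<'E'
def held(w,C,s,R,k,off):
    m=cv2.inRange(cv2.cvtColor(w,cv2.COLOR_BGR2HSV),np.array((COL[k][0][0],80,20)),np.array(COL[k][1],))[150:240,:]
    m=cv2.erode(m,np.ones((1,15)));r=np.where((m[:,262:312]>0).sum(1)>30)[0]+150
    # contiguous run up from the lowest row
    i=len(r)-1
    while i>0 and r[i-1]==r[i]-1: i-=1
    P=ray(C,[(287,r[i]-.5)],s['tool_pos'][2]-.186-off)[0]; d=(R.T@np.r_[P-np.array(s['tool_pos'])[:2],0])[:2]*1000
    print('front row',r[i],'front edge tool x %.1f -> centre %.1f'%(d[0],d[0]-28))
def walls(w,C,cols):
    m=cv2.cvtColor(w,cv2.COLOR_BGR2HSV)[:,:,1]>90
    for c in cols:
        v=m[:210,c]; i=np.where(np.diff(np.r_[0,v.astype(int),0]))[0]
        for a,b in zip(i[::2],i[1::2]):
            P=ray(C,[(c,a-.5),(c,b-.5)],.02); print('col',c,(a,b),'jig y',[round(jinv(p)[1],4) for p in P])
E
python3 - <<'E'
from h import *
s,R=st(); w,C=snap('wrist','wrist8'); held(w,C,s,R,'green',.0148); cars(w,C,.036); walls(w,C,(275,300))
plan(*jig(0,-.034),JA)
E
```

```text
t 17.48 tcp [625.  -71.4 299.2] yaw(toolx) 1.5358 tilt 0.0018 F [-0.2 -0.8 -1.1] op 40.0
front row 200 front edge tool x 27.5 -> centre -0.5
green [286. 246.] [ 0.624 -0.094] jig [-0.0019 -0.093 ] [0.072, 0.0635] [1.505, -0.034]
blue [289.  60.] [0.6301 0.0337] jig [-0.0003  0.0349] [0.0538, 0.0404] [1.515, -0.035]
yellow [327. 378.] [ 0.653  -0.2083] jig [ 0.0312 -0.2063] [0.3734, 0.0308] [-0.029, -1.415]
yellow [493.  46.] [0.7613 0.0381] jig [0.1307 0.0438] [0.0822, 0.0549] [-0.035, -1.418]
col 275 (np.int64(9), np.int64(15)) jig y [np.float64(0.0706), np.float64(0.0669)]
col 275 (np.int64(16), np.int64(106)) jig y [np.float64(0.0663), np.float64(0.0083)]
col 275 (np.int64(114), np.int64(120)) jig y [np.float64(0.0028), np.float64(-0.0014)]
col 275 (np.int64(200), np.int64(210)) jig y [np.float64(-0.0603), np.float64(-0.0681)]
col 300 (np.int64(9), np.int64(15)) jig y [np.float64(0.0706), np.float64(0.0669)]
col 300 (np.int64(16), np.int64(106)) jig y [np.float64(0.0663), np.float64(0.0083)]
col 300 (np.int64(114), np.int64(120)) jig y [np.float64(0.0028), np.float64(-0.0013)]
col 300 (np.int64(200), np.int64(210)) jig y [np.float64(-0.0602), np.float64(-0.0681)]
t 17.52 tcp [624.8 -71.4 299.6] yaw(toolx) 1.5357 tilt 0.0010 F [-0.1  0.2 -0.6] op 39.7
shift tool x,y 36.4 1.8  turn about tool z -0.000
```

View pics/wrist8.png

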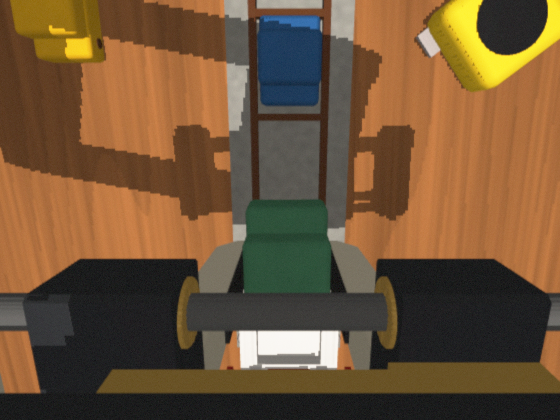

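Blue sits in nest 2 at (289,60). I'll place green in nest 1.

Call:
apply_moves([
  [30, [37.6, 1.8, 0], 0],
  [30, [0, 0, 30], 0],
  [30, [0, 0, 25], 0],
  [30, [0, 0, 12], 0],
  [30, [0, 0, 0], 0],
])

```text
t: 18.15
tool_pos: [0.6279, -0.034, 0.2326]
orientation: [-2.26, -2.181, 0.001]
force: [-1.2, 0.9, -0.4]
opening: 0.0403
```

```bash
sed -i 's/^J0=.*;/J0=np.array([.6291,-.0004]);/' h.py
python3 - <<'E'
from h import *
s,R=st(); w,C=snap('wrist','wrist9'); held(w,C,s,R,'green',.0148); plan(*jig(0,-.034+.0005),JA); walls(w,C,(275,300))
E
```

```text
t 18.15 tcp [627.9 -34.  232.6] yaw(toolx) 1.5355 tilt 0.0014 F [-1.2  0.9 -0.4] op 40.3
front row 201 front edge tool x 27.0 -> centre -1.0
t 18.20 tcp [628.5 -34.1 233.7] yaw(toolx) 1.5355 tilt 0.0004 F [ 0.6  0.8 -0.2] op 39.7
shift tool x,y 0.2 -0.6  turn about tool z -0.000
col 275 (np.int64(49), np.int64(58)) jig y [np.float64(0.0701), np.float64(0.0658)]
col 275 (np.int64(59), np.int64(173)) jig y [np.float64(0.0653), np.float64(0.0066)]
col 275 (np.int64(179), np.int64(189)) jig y [np.float64(0.0032), np.float64(-0.0024)]
col 275 (np.int64(200), np.int64(210)) jig y [np.float64(-0.0087), np.float64(-0.0146)]
col 300 (np.int64(49), np.int64(59)) jig y [np.float64(0.0701), np.float64(0.0653)]
col 300 (np.int64(60), np.int64(173)) jig y [np.float64(0.0648), np.float64(0.0066)]
col 300 (np.int64(179), np.int64(189)) jig y [np.float64(0.0032), np.float64(-0.0024)]
col 300 (np.int64(201), np.int64(210)) jig y [np.float64(-0.0093), np.float64(-0.0146)]
```

Call:
apply_moves([
  [30, [0.7, -0.4, 5], 0],
  [30, [0, 0, 7], 0],
  [30, [0, 0, 6], 0],
  [30, [0, 0, 3], 0],
  [30, [0, 0, 1], 0],
])

```text
t: 18.82
tool_pos: [0.6282, -0.0332, 0.2126]
orientation: [-2.259, -2.182, 0.001]
force: [-12.2, 1.2, 22.1]
opening: 0.0401
```

Call:
apply_moves([
  [30, [0, 0, 0], 0],
  [30, [0, 0, 0], 0],
])

```text
t: 19.08
tool_pos: [0.6282, -0.0332, 0.2126]
orientation: [-2.259, -2.182, 0.001]
force: [-9.0, 0.7, 15.1]
opening: 0.0399
```

Call:
apply_moves([
  [60, [0, 0, 0], 0],
  [60, [0, 0, 0], 0],
  [60, [0, 0, 0], 0],
  [60, [0, 0, -40], 0],
  [60, [0, 0, -40], 0],
])

```text
t: 19.7
tool_pos: [0.6279, -0.0331, 0.2908]
orientation: [-2.259, -2.181, 0.002]
force: [0.5, -0.1, -0.0]
opening: 0.0601
```

Call:
apply_moves([
  [60, [-40, -50, -40], 0],
  [60, [0, -50, -20], 0],
  [60, [0, -50, 0], 0],
  [60, [0, 0, 0], 0],
  [60, [0, 0, 0], 0],
])

```text
t: 20.32
tool_pos: [0.4862, -0.0614, 0.3445]
orientation: [2.259, 2.181, 0.001]
force: [-0.4, 0.0, -0.4]
opening: 0.0599
```

Run:
```python
from h import *
s,R=st(); w,C=snap('wrist','wrist10'); cars(w,C,.02)
```

```text
t 20.32 tcp [486.2 -61.4 344.5] yaw(toolx) 1.5356 tilt 0.0016 F [-0.4  0.  -0.4] op 59.9
green [455. 162.] [ 0.6346 -0.0343] jig [ 0.0067 -0.0337] [0.0562, 0.0571] [-0.035, -1.466]
blue [464.  76.] [0.6366 0.0361] jig [0.0062 0.0367] [0.0586, 0.0571] [-0.035, -1.457]
yellow [358. 378.] [ 0.5531 -0.2515] jig [-0.0672 -0.2536] [0.4076, 0.0392] [-0.036, -1.417]
yellow [264.  38.] [0.4738 0.0704] jig [-0.1577  0.0653] [0.0399, 0.0567] [-0.035, -1.603]
```

View pics/wrist10.png

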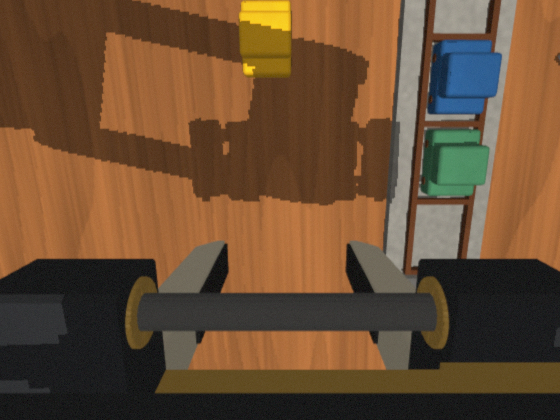

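Green and blue both sit flat in nests 1 and 2. I'll move so that yellow is straight below the camera.

Call:
apply_moves([
  [60, [60, -13, 0], 0],
  [60, [0, 0, 0], 0],
  [60, [0, 0, 0], 0],
])

```text
t: 20.75
tool_pos: [0.4758, -0.0008, 0.3442]
orientation: [2.258, 2.184, -0.0]
force: [-0.2, 0.0, 1.0]
opening: 0.0603
```

Run:
```python
from h import *
s,R=st(); w,C=snap('wrist','wrist11')
c=blobs(w,*COL['yellow'],200); 
for c in c[:3]:
    r=cv2.minAreaRect(c); P=ray(C,cv2.boxPoints(r),.02);print(np.round(r[0]),np.round(P.mean(0),4),[round(float(np.linalg.norm(P[i]-P[i-1])),4) for i in (1,2)],[round(float(np.arctan2(*(P[i]-P[i-1])[::-1])),3) for i in (1,2)])
    if abs(r[0][1]-120)<40: plan(*P.mean(0),(np.arctan2(*(P[1]-P[0])[::-1])%(np.pi)) if np.linalg.norm(P[1]-P[0])<.048 else (np.arctan2(*(P[2]-P[1])[::-1])))
```

```text
t 20.75 tcp [475.8  -0.8 344.2] yaw(toolx) 1.5373 tilt 0.0005 F [-0.2  0.   1. ] op 60.3
[358. 378.] [ 0.5424 -0.1898] [0.4073, 0.0354] [-0.033, -1.416]
[282. 114.] [0.4743 0.0719] [0.0403, 0.0544] [-0.033, -1.591]
t 20.80 tcp [475.7  -1.2 344.1] yaw(toolx) 1.5362 tilt 0.0004 F [-0.5  0.7  0.8] op 60.0
shift tool x,y 73.0 -4.0  turn about tool z -0.001
[437. 297.] [ 0.6169 -0.1018] [0.0194, 0.0485] [0.743, -0.891]
```

Call:
apply_moves([
  [62, [36.5, -2, 0], 0],
  [62, [36.5, -2, 0], 0],
  [62, [0, 0, 45], 0],
  [62, [0, 0, 45], 0],
  [62, [0, 0, 35], 0],
])

```text
t: 21.42
tool_pos: [0.4736, 0.0713, 0.2172]
orientation: [-2.261, -2.181, 0.001]
force: [-0.2, -0.4, 0.5]
opening: 0.0618
```

Call:
apply_moves([
  [62, [0, 0, 19], 0],
  [62, [0, 0, 0], 0],
  [30, [0, 0, 0], 0],
  [30, [0, 0, 0], 0],
  [30, [0, 0, 0], 0],
])

```text
t: 22.05
tool_pos: [0.4741, 0.0721, 0.2012]
orientation: [2.259, 2.181, 0.002]
force: [-0.1, -0.4, 3.6]
opening: 0.0401
```

Call:
apply_moves([
  [30, [0, 0, 0], 0],
  [30, [0, 0, 0], 0],
  [30, [0, 0, 0], 0],
])

```text
t: 22.42
tool_pos: [0.4742, 0.0722, 0.2012]
orientation: [2.259, 2.181, 0.002]
force: [-0.3, -1.2, 6.2]
opening: 0.0398
```

Run:
```python
from h import *
plan(*jig(0,.07),JA)
```

```text
t 22.43 tcp [474.2  72.2 201.2] yaw(toolx) 1.5359 tilt 0.0022 F [-0.3 -1.2  6.2] op 39.8
shift tool x,y 2.9 157.4  turn about tool z 0.000
```

Call:
apply_moves([
  [30, [0, 0, -20], 0],
  [30, [0, 0, -40], 0],
  [30, [0, 0, -40], 0],
  [30, [0, 40, 0], 0],
  [30, [0, 40, 0], 0],
])

```text
t: 23.05
tool_pos: [0.5545, 0.0695, 0.3016]
orientation: [2.258, 2.181, 0.003]
force: [0.0, -0.2, -0.0]
opening: 0.0397
```

Call:
apply_moves([
  [30, [3, 40, 0], 0],
  [30, [0, 37, 0], 0],
  [30, [0, 0, 0], 0],
  [30, [0, 0, 0], 0],
])

```text
t: 23.55
tool_pos: [0.6299, 0.0698, 0.2995]
orientation: [-2.259, -2.182, 0.002]
force: [-0.6, -0.1, 0.2]
opening: 0.0401
```

Run:
```python
from h import *
s,R=st(); w,C=snap('wrist','wrist12'); held(w,C,s,R,'yellow',.0152); walls(w,C,(275,300))
m=cv2.cvtColor(w,cv2.COLOR_BGR2HSV)[:,:,1]>90
for r in range(20,180,30):
    i=np.where(np.diff(m[r,220:350].astype(int)))[0]+220.5; print(r,i,[np.round(jinv(p),4).tolist() for p in ray(C,[(x,r) for x in i],.02)][:6])
plan(*jig(0,.102),JA)
```

```text
t 23.55 tcp [629.9  69.8 299.5] yaw(toolx) 1.5359 tilt 0.0016 F [-0.6 -0.1  0.2] op 40.1
front row 200 front edge tool x 27.4 -> centre -0.6
col 275 (np.int64(0), np.int64(54)) jig y [np.float64(0.2166), np.float64(0.1832)]
col 275 (np.int64(122), np.int64(128)) jig y [np.float64(0.1378), np.float64(0.1336)]
col 275 (np.int64(200), np.int64(210)) jig y [np.float64(0.0802), np.float64(0.0723)]
col 300 (np.int64(0), np.int64(54)) jig y [np.float64(0.2166), np.float64(0.1832)]
col 300 (np.int64(122), np.int64(128)) jig y [np.float64(0.1378), np.float64(0.1336)]
col 300 (np.int64(200), np.int64(210)) jig y [np.float64(0.0802), np.float64(0.0723)]Traceback (most recent call last):
  File "<stdin>", line 5, in <module>
  File "h.py", line 10, in ray
    d=np.c_[(p[:,0]-c['cx'])/c['fx'],(p[:,1]-c['cy'])/c['fy'],np.ones(len(p))]@R
             ~^^^^^
IndexError: index 0 is out of bounds for axis 1 with size 0
```

Call:
apply_moves([
  [30, [32.4, 1.7, 0], 0],
  [30, [0, 0, 30], 0],
  [30, [0, 0, 25], 0],
  [30, [0, 0, 12], 0],
  [30, [0, 0, 0], 0],
])

```text
t: 24.22
tool_pos: [0.6325, 0.102, 0.2326]
orientation: [-2.259, -2.182, 0.002]
force: [-0.1, -0.4, -0.4]
opening: 0.0399
```

Call:
apply_moves([
  [30, [0, 0, 0], 0],
])

```text
t: 24.35
tool_pos: [0.6337, 0.102, 0.2346]
orientation: [2.259, 2.181, 0.002]
force: [-0.1, -0.4, -1.4]
opening: 0.0399
```

Run:
```python
from h import *
s,R=st(); w,C=snap('wrist','wrist13'); held(w,C,s,R,'yellow',.0152); walls(w,C,(275,300))
plan(*jig(0,.102),JA)
```

```text
t 24.35 tcp [633.7 102.  234.6] yaw(toolx) 1.5357 tilt 0.0019 F [-0.1 -0.4 -1.4] op 39.9
front row 200 front edge tool x 27.4 -> centre -0.6
col 275 (np.int64(0), np.int64(108)) jig y [np.float64(0.2292), np.float64(0.1774)]
col 275 (np.int64(178), np.int64(188)) jig y [np.float64(0.1396), np.float64(0.1339)]
col 275 (np.int64(200), np.int64(210)) jig y [np.float64(0.127), np.float64(0.1211)]
col 300 (np.int64(0), np.int64(108)) jig y [np.float64(0.2292), np.float64(0.1774)]
col 300 (np.int64(178), np.int64(188)) jig y [np.float64(0.1396), np.float64(0.1339)]
col 300 (np.int64(200), np.int64(210)) jig y [np.float64(0.127), np.float64(0.1211)]
t 24.40 tcp [633.9 102.  234.8] yaw(toolx) 1.5357 tilt 0.0024 F [-0.  -0.2  0. ] op 39.9
shift tool x,y -0.5 -1.2  turn about tool z -0.000
```

Call:
apply_moves([
  [30, [0.6, -0.6, 5], 0],
  [30, [0, 0, 6], 0],
  [30, [0, 0, 5], 0],
  [30, [0, 0, 3], 0],
  [30, [0, 0, 0], 0],
])

```text
t: 25.02
tool_pos: [0.6327, 0.1026, 0.2137]
orientation: [-2.26, -2.182, 0.001]
force: [-0.4, 0.5, -0.3]
opening: 0.0401
```

Call:
apply_moves([
  [30, [0, 0, 1], 0],
  [30, [0, 0, 0], 0],
])

```text
t: 25.28
tool_pos: [0.6329, 0.1026, 0.2132]
orientation: [2.26, 2.182, 0.0]
force: [0.5, 0.3, -0.2]
opening: 0.0401
```

Call:
apply_moves([
  [60, [0, 0, 0], 0],
  [60, [0, 0, 0], 0],
  [60, [0, 0, -40], 0],
  [60, [0, 0, -60], 0],
  [60, [0, 0, -60], 0],
])

```text
t: 25.9
tool_pos: [0.6324, 0.1026, 0.3744]
orientation: [-2.26, -2.182, 0.001]
force: [0.8, -0.0, -0.1]
opening: 0.0601
```

Run:
```python
from h import *
st(); w,C=snap('side','side14'); w2,D=snap('scene','scene14')
cv2.imwrite('pics/c14.png',np.hstack([cv2.resize(w[90:300,120:400],(400,300)),cv2.resize(w2[90:300,180:460],(400,300))]))
```

```text
t 25.90 tcp [632.4 102.6 374.4] yaw(toolx) 1.5358 tilt 0.0009 F [ 0.8 -0.  -0.1] op 60.1
```

View pics/c14.png

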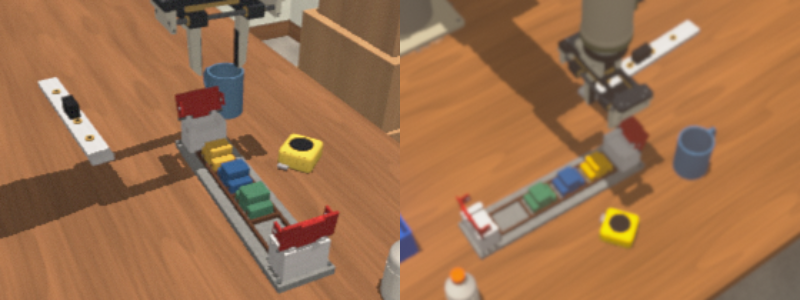

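All three cars sit in nests 1 to 3. The bar's handle is at side (170,163) and scene (349,126).

Run:
```python
from h import *
S=cal('side');D=cal('scene')
a=ray(S,(169.7,163.5),.027)[0];b=ray(D,(349.4,126.4),.027)[0];print(a,b)
# bar ends (side): crop (42,80),(103,157)
print(ray(S,[(120+47*.7,90+80*.7),(120+100*.7,90+155*.7)],.012))
c=(a+b)/2
plan(c[0],c[1]-.075,np.pi*0)
```

```text
[0.44997405 0.37951533] [0.44434407 0.37846785]
[[0.43595735 0.53626862]
 [0.45539719 0.20966251]]
t 26.00 tcp [634.7 102.8 383. ] yaw(toolx) 1.5359 tilt 0.0144 F [ 1.5 -0.8  1.1] op 60.0
shift tool x,y 194.5 -194.4  turn about tool z -0.035
```

Call:
apply_moves([
  [60, [39, -39, 0], 0],
  [60, [39, -39, 0], 0],
  [60, [39, -39, 0], 0],
  [60, [39, -39, 0], 0],
  [60, [39, -38, 0], 0],
])

```text
t: 26.62
tool_pos: [0.4443, 0.3053, 0.3731]
orientation: [2.26, 2.182, 0.001]
force: [0.5, 0.3, -0.0]
opening: 0.0602
```

Call:
apply_moves([
  [60, [0, 0, 0], -0.035],
  [60, [0, 0, 0], 0],
  [60, [0, 0, 0], 0],
])

```text
t: 27.0
tool_pos: [0.4465, 0.3034, 0.373]
orientation: [2.223, 2.219, -0.0]
force: [0.0, 0.0, 0.4]
opening: 0.0599
```

Run:
```python
from h import *
st(); w,C=snap('wrist','wrist15')
```

```text
t 27.00 tcp [446.5 303.4 373. ] yaw(toolx) 1.5689 tilt 0.0004 F [0.  0.  0.4] op 59.9
```

View pics/wrist15.png

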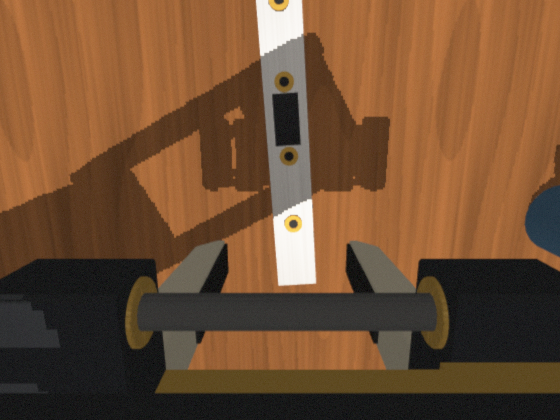

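The bar lies handle up: handle at (287,119), inner bushes at (284,81) and (289,156), near end at row 284.

Run:
```python
from h import *
C=cal('wrist'); w=cv2.imread('pics/wrist15.png'); hsv=cv2.cvtColor(w,cv2.COLOR_BGR2HSV)
m=(hsv[:,:,1]<60)&(hsv[:,:,2]>60)
mid=[];
for r in list(range(10,60,10))+list(range(170,280,10)):
    g=np.where(m[r,240:335])[0]+240; P=ray(C,[(g.min()-.5,r),(g.max()+.5,r)],.012); mid.append(P.mean(0)); 
mid=np.array(mid); k=np.polyfit(mid[:,1],mid[:,0],1); print('slope',k, 'angle',np.pi/2-np.arctan(k[0]),'res',np.abs(np.polyval(k,mid[:,1])-mid[:,0]).max())
e=ray(C,[(298,284.5)],.012)[0]; print('near end',e,'centre y',e[1]+.17*np.cos(k[0]))
hm=(hsv[90:150,268:304,2]<45).astype(np.uint8)*255; c=max(cv2.findContours(hm,0,1)[0],key=cv2.contourArea)+[268,90]; r=cv2.minAreaRect(c); P=ray(C,cv2.boxPoints(r),.042); print('handle',np.round(r[0],1),P.mean(0),[np.linalg.norm(P[i]-P[i-1]) for i in (1,2)])
b=ray(C,[(284,81),(289,156)],.012);print('bush mid',b.mean(0))
plan(*P.mean(0),-np.arctan(k[0]))
```

```text
slope [-0.06430881  0.47041853] angle 1.6350167031532825 res 0.00034989888498498933
near end [0.45873296 0.20247066] centre y 0.37211924866323576
handle [286.2 119. ] [0.446576   0.37264767] [np.float64(0.020363282218173035), np.float64(0.04245374250654464)]
bush mid [0.44689302 0.37276446]
t 27.05 tcp [446.5 303.4 373. ] yaw(toolx) 1.5686 tilt 0.0003 F [0.1 0.1 0.1] op 59.7
shift tool x,y 69.3 -0.1  turn about tool z -0.066
```

Call:
apply_moves([
  [50, [35, 0, 0], -0.066],
  [50, [34.4, 2.3, 0], 0],
  [50, [0, 0, 50], 0],
  [50, [0, 0, 50], 0],
  [50, [0, 0, 40], 0],
], grip_force=50)

```text
t: 27.68
tool_pos: [0.4461, 0.3727, 0.2307]
orientation: [-2.149, -2.291, 0.003]
force: [0.5, -0.6, 0.1]
opening: 0.0499
```

Call:
apply_moves([
  [50, [0, 0, 20], 0],
  [50, [0, 0, 10], 0],
  [50, [0, 0, 0], 0],
  [10, [0, 0, 0], 0],
  [10, [0, 0, 0], 0],
])

```text
t: 28.3
tool_pos: [0.4463, 0.3742, 0.2046]
orientation: [2.147, 2.293, 0.004]
force: [0.1, 0.1, 1.4]
opening: 0.034
```

Call:
apply_moves([
  [10, [0, 0, 0], 0],
  [10, [0, 0, 0], 0],
  [10, [0, 0, 0], 0],
])

```text
t: 28.68
tool_pos: [0.4459, 0.374, 0.2037]
orientation: [2.147, 2.293, 0.001]
force: [-0.3, -0.2, 5.4]
opening: 0.0217
```

Run:
```python
from h import *
st()
```

```text
t 28.68 tcp [445.9 374.  203.7] yaw(toolx) 1.6368 tilt 0.0010 F [-0.3 -0.2  5.4] op 21.7
```

Call:
apply_moves([
  [10, [0, 0, -15], 0],
  [10, [0, 0, -30], 0],
  [10, [0, 0, -40], 0],
  [10, [0, 0, -40], 0.05],
  [10, [0, 0, -31], 0.051],
])

```text
t: 29.3
tool_pos: [0.4455, 0.3737, 0.3611]
orientation: [2.262, 2.18, 0.001]
force: [0.8, -0.3, -5.0]
opening: 0.0219
```

Call:
apply_moves([
  [10, [-20, 10, 0], 0],
  [10, [-36, 20, 0], 0],
  [10, [-40, 22, 0], 0],
  [10, [-40, 22, 0], 0],
  [10, [-40, 22, 0], 0],
])

```text
t: 29.92
tool_pos: [0.5355, 0.1931, 0.359]
orientation: [-2.259, -2.182, 0.001]
force: [-0.2, -0.5, -4.1]
opening: 0.0218
```

Call:
apply_moves([
  [10, [-40, 22, 0], 0],
  [10, [-40, 22, 0], 0],
  [10, [-40, 22, 0], 0],
  [10, [-36, 20, 0], 0],
  [10, [-34, 14, 0], 0],
])

```text
t: 30.55
tool_pos: [0.6289, -0.0003, 0.3588]
orientation: [-2.26, -2.181, 0.002]
force: [0.2, 0.1, -3.2]
opening: 0.0217
```

Call:
apply_moves([
  [10, [0, 0, 0], 0],
  [10, [0, 0, 0], 0],
  [10, [0, 0, 0], 0],
])

```text
t: 30.92
tool_pos: [0.6284, 0.0021, 0.359]
orientation: [-2.258, -2.183, 0.0]
force: [-0.8, 0.7, -4.5]
opening: 0.022
```

Run:
```python
from h import *
s,R=st(); w,C=snap('wrist','wrist16'); snap('side','side16'); plan(*jig(0,.0013),JA)
```

```text
t 30.93 tcp [628.4   2.1 359. ] yaw(toolx) 1.5369 tilt 0.0007 F [-0.8  0.7 -4.5] op 22.0
t 31.02 tcp [628.5   2.1 359.1] yaw(toolx) 1.5371 tilt 0.0002 F [ 0.   0.4 -3.9] op 21.5
shift tool x,y -1.2 0.7  turn about tool z 0.001
```

View pics/wrist16.png

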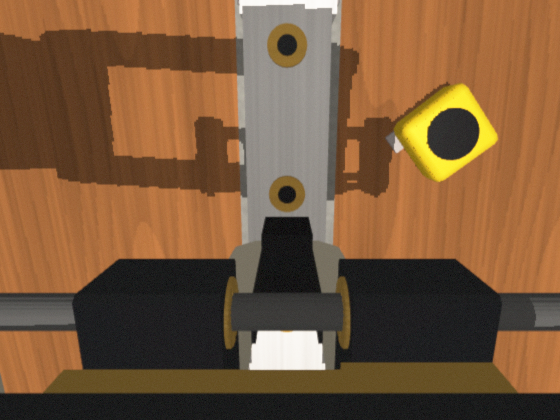

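The bar is held level and aligned with the jig; its bushes at (287,45) and (287,194) let me measure its offset in the grip.

Run:
```python
from h import *
s,R=st(); C=cal('wrist'); z=s['tool_pos'][2]-.2037+.012
P=ray(C,[(287,45),(287,193.5)],z); print([np.round((R.T@np.r_[p-np.array(s['tool_pos'])[:2],0])*1000,1) for p in P])
w=cv2.imread('pics/wrist16.png')
S=cal('side')
b=cv2.imread('pics/side16.png'); cv2.imwrite('pics/c16.png',cv2.resize(b[120:310,200:400],None,fx=3,fy=3))
```

```text
t 31.02 tcp [628.5   2.1 359.1] yaw(toolx) 1.5371 tilt 0.0002 F [ 0.   0.4 -3.9] op 21.5
[array([101.2,   0.4,   0. ]), array([32.6,  0.4,  0. ])]
```

View pics/c16.png

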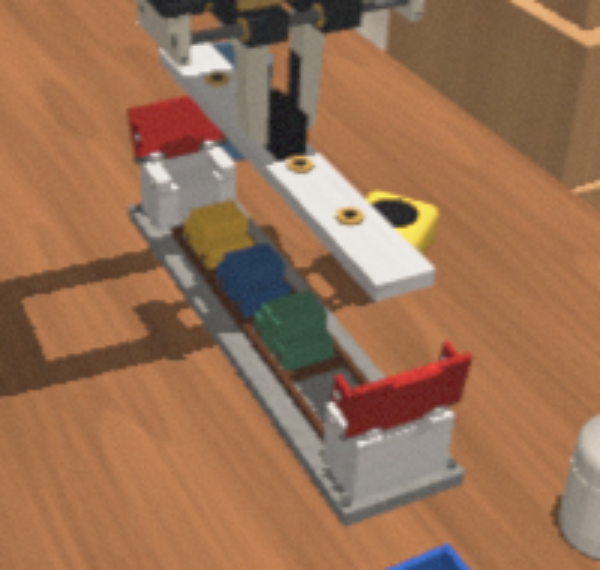

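Call:
apply_moves([
  [10, [-1.3, 0.5, 0], 0.001],
  [10, [0, 0, 30], 0],
  [10, [0, 0, 30], 0],
  [10, [0, 0, 20], 0],
  [10, [0, 0, 0], 0],
])

```text
t: 31.65
tool_pos: [0.6284, -0.0, 0.2769]
orientation: [-2.259, -2.179, 0.004]
force: [0.2, 0.1, -3.3]
opening: 0.0219
```

Call:
apply_moves([
  [10, [0, 0, 5], 0],
  [10, [0, 0, 0], 0],
])

```text
t: 31.9
tool_pos: [0.6296, -0.0002, 0.2751]
orientation: [2.26, 2.18, 0.002]
force: [0.1, 0.4, -5.2]
opening: 0.0217
```

Run:
```python
from h import *
plan(*jig(0,.0012),JA); s,R=st(); w,C=snap('wrist','wrist17')
z=s['tool_pos'][2]-.2037+.012
cv2.imwrite('pics/c17.png',cv2.resize(w[0:240,150:430],None,fx=2,fy=2))
```

```text
t 31.90 tcp [ 6.296e+02 -2.000e-01  2.751e+02] yaw(toolx) 1.5348 tilt 0.0016 F [ 0.1  0.4 -5.2] op 21.7
shift tool x,y 1.0 -0.5  turn about tool z -0.001
t 31.90 tcp [ 6.296e+02 -2.000e-01  2.751e+02] yaw(toolx) 1.5348 tilt 0.0016 F [ 0.1  0.4 -5.2] op 21.7
```

Call:
apply_moves([
  [10, [1.0, -0.3, 5], 0],
  [10, [0, 0, 5], 0],
  [10, [0, 0, 5], 0],
  [10, [0, 0, 3], 0],
  [10, [0, 0, 0], 0],
])

```text
t: 32.58
tool_pos: [0.6288, 0.0008, 0.2555]
orientation: [-2.261, -2.181, 0.001]
force: [1.1, 0.3, -4.3]
opening: 0.0217
```

Call:
apply_moves([
  [10, [0, 0, 2], 0],
  [10, [0, 0, 0], 0],
  [10, [0, 0, 0], 0],
])

```text
t: 32.95
tool_pos: [0.6292, 0.0008, 0.2547]
orientation: [2.261, 2.181, 0.001]
force: [-1.5, 0.0, 2.1]
opening: 0.022
```

Call:
apply_moves([
  [40, [0, 0, 0], 0],
  [40, [0, 0, 0], 0],
  [40, [0, 0, -20], 0],
  [40, [0, 0, -50], 0],
  [40, [0, 0, -50], 0],
])

```text
t: 33.58
tool_pos: [0.6288, 0.0009, 0.3767]
orientation: [2.261, 2.181, 0.001]
force: [0.4, -0.3, -0.7]
opening: 0.04
```

Call:
apply_moves([
  [40, [0, 0, -50], 0],
  [20, [-30, 0, 0], 0],
  [10, [-38, 0, 0], 0],
  [0, [0, 0, 0], 0],
  [0, [0, 0, 0], 0],
])

```text
t: 34.2
tool_pos: [0.6265, -0.0669, 0.4251]
orientation: [2.261, 2.18, 0.002]
force: [-0.2, 0.4, -0.6]
opening: 0.0044
```

Run:
```python
from h import *
s,R=st(); w,C=snap('wrist','wrist18'); hsv=cv2.cvtColor(w,cv2.COLOR_BGR2HSV)
for z,n,lo,hi in((.093,'handle',(0,0,0),(180,255,45)),(.063,'bush',(15,100,60),(28,255,255)),(.09,'red',(0,170,60),(5,255,255))):
    for c in blobs(w,lo,hi,40)[:8]:
        r=cv2.boundingRect(c); 
        if r[1]<260: q=(r[0]+r[2]/2,r[1]+r[3]/2); p=ray(C,q,z)[0]; print(n,r,'jig',np.round(jinv(p),4))
for r in (40,60,80,180,200):
    g=np.where((hsv[r,230:345,1]<60)&(hsv[r,230:345,2]>100))[0]+230
    if len(g): print(r,g.min(),g.max(),[np.round(jinv(p),4).tolist() for p in ray(C,[(g.min()-.5,r),(g.max()+.5,r)],.063)])
```

```text
t 34.20 tcp [626.5 -66.9 425.1] yaw(toolx) 1.5344 tilt 0.0011 F [-0.2  0.4 -0.6] op 4.4
handle (118, 259, 154, 110) jig [-0.0912 -0.1849]
handle (302, 259, 154, 103) jig [ 0.0921 -0.1814]
handle (275, 98, 24, 50) jig [ 0.0008 -0.0002]
handle (293, 245, 4, 50) jig [ 0.0083 -0.1378]
handle (276, 245, 6, 50) jig [-0.0071 -0.1378]
handle (435, 48, 15, 19) jig [0.1301 0.0526]
handle (283, 81, 8, 8) jig [0.0008 0.0311]
bush (377, 14, 92, 93) jig [0.1251 0.055 ]
bush (277, 75, 20, 20) jig [0.0008 0.034 ]
bush (278, 150, 18, 18) jig [ 0.0008 -0.0344]
bush (279, 218, 17, 17) jig [ 0.0012 -0.1031]
bush (277, 0, 20, 15) jig [0.0009 0.0987]
40 255 329 [[-0.0284, 0.0724], [0.0392, 0.0723]]
60 265 308 [[-0.0197, 0.0556], [0.0205, 0.0555]]
80 244 308 [[-0.0394, 0.0384], [0.0207, 0.0383]]
180 247 306 [[-0.0393, -0.055], [0.0201, -0.0551]]
200 248 324 [[-0.0389, -0.0753], [0.0384, -0.0754]]
```

The bar is seated: jig x 0.8 mm, y -0.2 mm, and the bush spacing (68.4 mm) confirms its height. Next are the keepers, right one first, pushed in from outside.

Call:
apply_moves([
  [0, [-52, 0, 0], 0],
  [0, [-52, 0, 0], 0],
  [0, [-51, 0, 0], 0],
  [0, [0, 0, 50], 0],
  [0, [0, 0, 45], 0],
], grip_force=20)

```text
t: 34.88
tool_pos: [0.6212, -0.2219, 0.3284]
orientation: [2.261, 2.18, 0.001]
force: [0.3, 0.4, -0.1]
opening: 0.0009
```

Run:
```python
from h import *
plan(*jig(0,-.222),JA); w,C=snap('wrist','wrist19')
S=cal('side'); im,_=snap('side','side19'); D=cal('scene'); im2,_=snap('scene','scene19')
for n,i in (('wrist',w),('side',im),('scene',im2)):
    for c in blobs(i,(0,150,50),(6,255,255),40)[:5]: r=cv2.boundingRect(c); print(n,r)
def pred(C,s,th): 
    P=[]
    for x in (-.041,.041): P.append(np.r_[jig(x,s*(.180-.044*np.cos(th))),.065+.044*np.sin(th)])
    return np.round(proj(C,P)).tolist()
for s in (1,-1):
    for th in (1.57,1.8,2.0): print(s,th,'side',pred(S,s,th),'scene',pred(D,s,th))
```

```text
t 34.88 tcp [ 621.2 -221.9  328.4] yaw(toolx) 1.5346 tilt 0.0012 F [ 0.3  0.4 -0.1] op 0.9
shift tool x,y -0.4 0.2  turn about tool z -0.001
wrist (215, 133, 141, 60)
side (243, 151, 34, 21)
side (312, 243, 43, 22)
scene (330, 168, 23, 24)
1 1.57 side [[244.0, 158.0], [275.0, 151.0]] scene [[332.0, 167.0], [349.0, 187.0]]
1 1.8 side [[243.0, 156.0], [273.0, 150.0]] scene [[334.0, 166.0], [352.0, 185.0]]
1 2.0 side [[242.0, 156.0], [272.0, 150.0]] scene [[337.0, 166.0], [354.0, 185.0]]
-1 1.57 side [[316.0, 247.0], [354.0, 235.0]] scene [[221.0, 226.0], [237.0, 249.0]]
-1 1.8 side [[319.0, 251.0], [357.0, 239.0]] scene [[218.0, 228.0], [234.0, 251.0]]
-1 2.0 side [[321.0, 255.0], [360.0, 242.0]] scene [[216.0, 230.0], [231.0, 253.0]]
```

Call:
apply_moves([
  [0, [0, 0, 41], 0],
  [0, [0, 0, 0], 0],
  [0, [20, 0, 0], 0],
  [0, [12, 0, 0], 0],
  [0, [12, 0, 1], 0],
])

```text
t: 35.65
tool_pos: [0.6232, -0.1768, 0.2891]
orientation: [2.258, 2.18, 0.002]
force: [-0.0, -0.7, 0.1]
opening: 0.0006
```

Call:
apply_moves([
  [0, [5, 0, 2], 0],
  [0, [5, 0, 3], 0],
  [0, [4, 0, 3], 0],
  [0, [4, 0, 4], 0],
  [0, [0, 0, 0], 0],
])

```text
t: 36.28
tool_pos: [0.6229, -0.1598, 0.2742]
orientation: [-2.26, -2.18, 0.001]
force: [-0.3, -0.0, -0.2]
opening: 0.0004
```

Run:
```python
from h import *
s,R=st(); print(jinv(s['tool_pos'][:2])); im,_=snap('side','side20')
for c in blobs(im,(0,150,50),(6,255,255),30)[:5]: print(cv2.boundingRect(c))
S=cal('side')
for th in (.2,.4,.6,.9,1.2):
    print(th,np.round(proj(S,[np.r_[jig(x,-(.180-.044*np.cos(th))),.069+.044*np.sin(th)] for x in (-.041,.041)])).tolist())
```

```text
t 36.27 tcp [ 622.9 -159.8  274.2] yaw(toolx) 1.5349 tilt 0.0014 F [-0.3 -0.  -0.2] op 0.4
[-0.00060274 -0.15954739]
(306, 233, 46, 31)
(243, 151, 34, 21)
0.2 [[304.0, 246.0], [340.0, 234.0]]
0.4 [[305.0, 243.0], [342.0, 232.0]]
0.6 [[306.0, 241.0], [343.0, 230.0]]
0.9 [[309.0, 240.0], [346.0, 229.0]]
1.2 [[312.0, 241.0], [350.0, 230.0]]
```

Call:
apply_moves([
  [0, [4, 0, 2], 0],
  [0, [4, 0, 3], 0],
  [0, [4, 0, 3], 0],
  [0, [2, 0, 3], 0],
  [0, [0, 0, 2], 0],
])

```text
t: 36.95
tool_pos: [0.6241, -0.1465, 0.263]
orientation: [2.26, 2.179, 0.001]
force: [0.5, -1.7, 1.4]
opening: 0.0003
```

Call:
apply_moves([
  [0, [0, 0, 2], 0],
  [0, [0, 0, 2], 0],
  [0, [0, 0, 2], 0],
  [0, [0, 0, 0], 0],
])

```text
t: 37.45
tool_pos: [0.6235, -0.1458, 0.2556]
orientation: [-2.26, -2.181, 0.0]
force: [0.7, 0.4, 0.4]
opening: 0.0001
```

Call:
apply_moves([
  [0, [0, 0, 1.5], 0],
  [0, [0, 0, 0.5], 0],
  [0, [0, 0, 0], 0],
])

```text
t: 37.83
tool_pos: [0.6237, -0.146, 0.2552]
orientation: [2.261, 2.181, 0.0]
force: [-4.8, 2.1, 8.8]
opening: 0.0002
```

Run:
```python
from h import *
s,R=st(); im,_=snap('side','side21'); w,C=snap('wrist','wrist21')
for c in blobs(im,(0,150,50),(6,255,255),30)[:5]: print(cv2.boundingRect(c))
S=cal('side')
for th in (0,.2,.4):
    for y in (.18,.136): print(th,y,np.round(proj(S,[np.r_[jig(x,-(.180-(.18-y)*np.cos(th))),.069+(.18-y)*np.sin(th)] for x in (-.041,.041)])).tolist())
```

```text
t 37.83 tcp [ 623.7 -146.   255.2] yaw(toolx) 1.5349 tilt 0.0002 F [-4.8  2.1  8.8] op 0.2
(304, 239, 48, 29)
(243, 151, 34, 21)
0 0.18 [[315.0, 263.0], [352.0, 251.0]]
0 0.136 [[304.0, 249.0], [340.0, 237.0]]
0.2 0.18 [[315.0, 263.0], [352.0, 251.0]]
0.2 0.136 [[304.0, 246.0], [340.0, 234.0]]
0.4 0.18 [[315.0, 263.0], [352.0, 251.0]]
0.4 0.136 [[305.0, 243.0], [342.0, 232.0]]
```

The right keeper is shut: the fingertip meets it at 69 mm height with 8.8 N. I'll lift and go round to the left one.

Call:
apply_moves([
  [0, [0, 0, -30], 0],
  [0, [0, 0, -60], 0],
  [0, [46, 0, 0], 0],
  [0, [46, 0, 0], 0],
  [0, [46, 0, 0], 0],
])

```text
t: 38.55
tool_pos: [0.6286, -0.007, 0.3442]
orientation: [2.261, 2.18, 0.0]
force: [0.7, 0.8, 0.5]
opening: 0.0004
```

Call:
apply_moves([
  [0, [46, 0, 0], 0],
  [0, [46, 0, 0], 0],
  [0, [46, 0, 0], 0],
  [0, [46, 0, 0], 0],
  [0, [46, 0, 0], 0],
])

```text
t: 39.17
tool_pos: [0.6368, 0.2232, 0.3439]
orientation: [2.261, 2.181, -0.0]
force: [0.2, -0.5, -0.6]
opening: 0.0004
```

Run:
```python
from h import *
s,R=st(); print(jinv(s['tool_pos'][:2])); plan(*jig(0,.224),JA); im,_=snap('side','side22'); 
for c in blobs(im,(0,150,50),(6,255,255),30)[:5]: print(cv2.boundingRect(c))
```

```text
t 39.17 tcp [636.8 223.2 343.9] yaw(toolx) 1.5348 tilt 0.0000 F [ 0.2 -0.5 -0.6] op 0.4
[-1.48853670e-04  2.23732687e-01]
t 39.17 tcp [636.8 223.2 343.9] yaw(toolx) 1.5348 tilt 0.0000 F [ 0.2 -0.5 -0.6] op 0.4
shift tool x,y 0.3 0.1  turn about tool z -0.001
(304, 238, 47, 30)
(243, 151, 34, 21)
```

Call:
apply_moves([
  [0, [0, 0, 30], 0],
  [0, [0, 0, 27], 0],
  [0, [-20, 0, 0], 0],
  [0, [-13, 0, 0], 0],
  [0, [-12, 0, 1], 0],
])

```text
t: 39.85
tool_pos: [0.636, 0.1752, 0.2881]
orientation: [2.261, 2.179, 0.004]
force: [0.1, 0.5, -0.6]
opening: 0.0006
```

Call:
apply_moves([
  [0, [-6, 0, 2], 0],
  [0, [-5, 0, 3], 0],
  [0, [-4, 0, 3], 0],
  [0, [-4, 0, 4], 0],
  [0, [-4, 0, 2], 0],
])

```text
t: 40.48
tool_pos: [0.6342, 0.1537, 0.2714]
orientation: [-2.26, -2.181, 0.001]
force: [-0.5, -0.1, -0.1]
opening: 0.0006
```

Run:
```python
from h import *
s,R=st(); print(jinv(s['tool_pos'][:2])); im,_=snap('side','side23'); 
for c in blobs(im,(0,150,50),(6,255,255),30)[:5]: print(cv2.boundingRect(c))
S=cal('side')
for th in (0,.2,.4,.7,1): print(th,np.round(proj(S,[np.r_[jig(x,(.180-.044*np.cos(th))),.069+.044*np.sin(th)] for x in (-.041,.041)])).tolist())
```

```text
t 40.48 tcp [634.2 153.7 271.4] yaw(toolx) 1.5351 tilt 0.0009 F [-0.5 -0.1 -0.1] op 0.6
[-0.00025218  0.15417522]
(304, 238, 47, 30)
(246, 167, 35, 15)
0 [[251.0, 180.0], [282.0, 173.0]]
0.2 [[251.0, 177.0], [282.0, 170.0]]
0.4 [[251.0, 174.0], [281.0, 167.0]]
0.7 [[249.0, 168.0], [280.0, 161.0]]
1 [[248.0, 163.0], [279.0, 157.0]]
```

Right keeper blob is unchanged and the left one is now at about 0.4 rad, so I'll press the left one home.

Call:
apply_moves([
  [0, [-4, 0, 2], 0],
  [0, [-3, 0, 3], 0],
  [0, [-1, 0, 3], 0],
  [0, [0, 0, 2], 0],
  [0, [0, 0, 2], 0],
])

```text
t: 41.15
tool_pos: [0.6343, 0.1457, 0.2601]
orientation: [2.26, 2.181, 0.0]
force: [0.2, -0.3, -0.3]
opening: 0.0003
```

Call:
apply_moves([
  [0, [0, 0, 2], 0],
  [0, [0, 0, 2], 0],
  [0, [0, 0, 1], 0],
  [0, [0, 0, 1], 0],
  [0, [0, 0, 0], 0],
])

```text
t: 41.78
tool_pos: [0.6341, 0.1454, 0.2552]
orientation: [2.261, 2.181, -0.001]
force: [-6.2, -3.0, 9.6]
opening: 0.001
```

Run:
```python
from h import *
s,R=st(); print(jinv(s['tool_pos'][:2])); im,_=snap('side','side24'); 
for c in blobs(im,(0,150,50),(6,255,255),30)[:5]: print(cv2.boundingRect(c))
```

```text
t 41.77 tcp [634.1 145.4 255.2] yaw(toolx) 1.5347 tilt 0.0007 F [-6.2 -3.   9.6] op 1.0
[-8.39538224e-05  1.45905784e-01]
(304, 238, 47, 30)
(246, 167, 36, 19)
```

Call:
apply_moves([
  [0, [0, 0, -30], 0],
  [0, [0, 0, -60], 0],
  [0, [-50, 0, -50], 0],
  [0, [-50, 0, -20], 0],
  [0, [-45, 0, 0], 0],
])

```text
t: 42.45
tool_pos: [0.6295, 0.0051, 0.4114]
orientation: [2.258, 2.178, 0.005]
force: [0.7, 0.8, -0.4]
opening: 0.0004
```

Call:
apply_moves([
  [0, [-40, 0, 0], 0],
  [0, [-30, 0, 0], 0],
  [0, [0, 0, 0], 0],
  [0, [0, 0, 0], 0],
])

```text
t: 42.95
tool_pos: [0.6267, -0.0629, 0.408]
orientation: [-2.261, -2.18, -0.0]
force: [0.2, 0.3, 0.1]
opening: 0.0004
```

Run:
```python
from h import *
s,R=st(); w,C=snap('wrist','wrist25'); im,S=snap('side','side25'); sc,D=snap('scene','scene25')
for z,n,lo,hi in((.093,'handle',(0,0,0),(180,255,45)),(.063,'bush',(15,100,60),(28,255,255)),(.069,'red',(0,150,50),(6,255,255))):
    for c in blobs(w,lo,hi,40)[:8]:
        r=cv2.boundingRect(c)
        if r[1]<255:
            P=[jinv(p) for p in ray(C,[(r[0],r[1]),(r[0]+r[2],r[1]+r[3])],z)]; print(n,r,np.round(P,4).tolist(),np.round(np.mean(P,0),4))
def kp(C,s,th): return np.round(cv2.boundingRect(np.float32(proj(C,[np.r_[jig(x,s*(.180-l*np.cos(th)+h*np.sin(th))),.065+l*np.sin(th)+h*np.cos(th)] for x in (-.041,.041) for l in (0,.044) for h in (-.016,.004)]))))
for nm,i,K in (('side',im,S),('scene',sc,D)):
    print(nm,[cv2.boundingRect(c) for c in blobs(i,(0,150,50),(6,255,255),30)[:4]],'pred',[(s,th,kp(K,s,th).tolist()) for s in (1,-1) for th in (0,.35)])
    for k in ('green','blue','yellow'):
        print(nm,k,[cv2.boundingRect(c) for c in blobs(i,*COL[k],25)[:4]])
    m=cv2.inRange(cv2.cvtColor(i,cv2.COLOR_BGR2HSV),(12,60,140),(22,200,255))
```

```text
t 42.95 tcp [626.7 -62.9 408. ] yaw(toolx) 1.5346 tilt 0.0006 F [0.2 0.3 0.1] op 0.4
handle (275, 101, 25, 54) [[-0.0094, 0.0212], [0.0112, -0.0221]] [ 0.0009 -0.0004]
handle (438, 39, 20, 33) [[0.1176, 0.0672], [0.136, 0.0431]] [0.1268 0.0551]
handle (283, 84, 9, 9) [[-0.0029, 0.0342], [0.0043, 0.0274]] [0.0007 0.0308]
handle (284, 162, 8, 8) [[-0.0022, -0.028], [0.0045, -0.0347]] [ 0.0011 -0.0313]
bush (383, 14, 95, 96) [[0.0812, 0.0929], [0.1715, 0.015]] [0.1264 0.0539]
bush (278, 78, 20, 21) [[-0.0076, 0.0422], [0.0101, 0.0246]] [0.0013 0.0334]
bush (278, 155, 19, 20) [[-0.008, -0.0249], [0.0097, -0.0435]] [ 0.0008 -0.0342]
bush (279, 227, 18, 18) [[-0.0075, -0.0944], [0.0101, -0.1129]] [ 0.0013 -0.1036]
bush (277, 0, 21, 14) [[-0.008, 0.1036], [0.0096, 0.093]] [0.0008 0.0983]
side [(304, 238, 47, 30), (246, 167, 36, 19)] pred [(1, 0, [244, 165, 38, 23]), (1, 0.35, [244, 165, 39, 18]), (-1, 0, [303, 237, 50, 35]), (-1, 0.35, [302, 232, 51, 37])]
side green [(285, 222, 17, 21)]
side blue [(224, 302, 194, 118), (0, 57, 65, 88), (273, 207, 14, 18)]
side yellow [(315, 184, 31, 27), (262, 192, 12, 18)]
scene [(225, 228, 27, 27), (320, 177, 26, 26)] pred [(1, 0, [318, 176, 30, 31]), (1, 0.35, [317, 175, 31, 29]), (-1, 0, [223, 226, 30, 34]), (-1, 0.35, [222, 224, 32, 35])]
scene green []
scene blue [(100, 200, 87, 85), (343, 0, 117, 39)]
scene yellow [(320, 235, 28, 29), (311, 205, 17, 11)]
```

Run:
```python
from h import *
print(order.close_job())
```

```text
the job is handed in; nothing more can be done
None
```

The jig is set up and the job is handed in at about 43 s of the 210 s allowed. No verdict was reported.

- **Lath:** It was dropped in the blue bin and seen lying flat there in the picture taken right after. I did not look at it again.
- **Cars:** Three were present (no red one). Green is in nest 1, blue in nest 2 and yellow in nest 3, and pictures taken before the bar went on show all three sitting in their nests. Green met 15–22 N as it was seated. I let yellow go without feeling it touch the floor, so it may have dropped up to about 1 mm.
- **Bar:** It lies on both saddles, handle up. The last measurement puts it within 1 mm across the jig and 1 mm along it, and the bush spacing matches a flat bar at the right height.
- **Keepers:** Both are snapped shut. The fingertip met each one at 69 mm height with about 9–10 N, and the red areas in the side and scene views roughly match the shut position. The two views separate shut from 0.35 rad by only a few pixels, so the 69 mm contact is the stronger evidence.
- **Bystanders:** The glue, mug and tape measure were never approached; I did not measure their positions again at the end.

The 16-picture limit was reached just before the bar was set down, so the bar and keepers were checked by measurement only, not by eye.

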